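Fit the spacer collars to their stub axles

ROBOT

A 6-joint arm with a two-finger parallel gripper is mounted at the origin on the work surface. World frame = base frame: x ahead of the robot, y to its left, z up, the work surface at z = 0. Lengths are in mm, angles in rad, forces in N, time in s.
With the tool pointing down it reaches from about 400 to 925 mm from the base axis. Payload 12.5 kg.
Tool frame: the origin (TCP) lies on the centre line of the jaws, within the pads' length; the fingertips stand 19 mm ahead of it and the grasp point (between the pads) is the TCP; y points along the fingers, x is the direction in which the jaws open and shut, and the axes are right-handed (so a half turn about y gives the same grasp; the last joint's range is limited). The gripper opens to 95 mm and grips with 3 to 60 N. Pads are 20 mm wide; open, the fingers measure 119 mm over their backs; the gripper's body (75 mm by 180 mm) begins 59 mm behind the grasp point.
Start: joints at [1.12, 0.491, 1.559, -0, 1.092, -0.106], TCP at [211.239, 588.237, 233.661] pointing down, gripper open.
Joint ranges: [-3.1, 3.1], [-0.84, 2.19], [0.05, 2.79], [-1.13, 4.28], [0.06, 2.93], [-2.69, 2.69]. Speed limits (rad/s): [2.22, 2.22, 2.79, 3.14, 3.14, 3.14].

INTERFACE

Orientations are given as [roll, pitch, yaw] about the fixed x, y, z axes, in that order (R = Rz(yaw) Ry(pitch) Rx(roll)).
In Python, from cell import env gives the robot as it stands. The module is installed in compiled form; this text tells all that it offers.
- The arm moves only by the tool move_arm, never from a script. Its argument "rows" is a list of rows, each an object of numbers: "tx", "ty", "tz": the shift along the tool's x, y, z in cm; "rx", "ry", "rz": the turn, a rotation vector about the tool's x, y, z in rad; "grip": the opening in per cent of the stroke, from 0 (shut) to 100 (fully open). In form: [{"tx": .., "ty": .., "tz": .., "rx": .., "ry": .., "rz": .., "grip": ..}, ...]. A call has 1 to 10 rows; each row shifts and turns the commanded pose from where the row before left it, along the tool's axes as they then stand; what a row does not reach is not made up. A row lasts 1/12 s, in which the tool goes at most 41.7 mm and 7.16 degrees, less where a joint would pass 70% of its speed; a pose out of reach is approached as far as the arm can. A call is refused whole if a number of a shift passes 4.17 or a number of a turn 0.125, either way. A call with a gripper value outside its range is refused whole. The fingers move at their own pace and stop on an object; the grip force is fixed at half the most. Time passes only in rows, so rows that do not move let the fingers close. It gives the time, the measured TCP pose, the force and the opening at its end, in the units of the state.
- env.state(): the state, without advancing time (a new reading comes with each control period).
- env.read_camera(name): name is "scene" or "top" or "wrist"; returns (picture, depth): 400x640x3 uint8, blue, green, red; 400x640 float32, mm along the optical axis (not along the pixel's ray), 0 where there is no reading.
- env.calibration(name): a dict with "vertical_fov" (degrees; the focal length in pixels is half the picture's height over the tangent of half this angle, whatever the lens; pixels are square), "cx", "cy" (the principal point, pixels), "eye" and "rotation" of the camera in the world. Camera axes: x right, y up, looking along -z (the intrinsics and any distortion apply to the point x, -y, -z); pixel columns grow to the right and rows downward; lengths in mm; the calibration is good to about 2 mm. The wrist camera is an equidistant fisheye: a pixel r from the principal point sees the ray r / f radians off the axis. A picture is of the moment at which its call begins: read the wrist's pose just before it. calibration takes no time and is no camera call; for the wrist camera it gives the pose at the moment of the call.
- env.job_done(): hands the job in, once; it reports no verdict.
The state is a dict: "t": time; "joints": joint angles; "qvel": joint speeds; "tau": joint torques, N m; "eef_pos": TCP position; "tcp_rot": TCP orientation; "ft_force": force on the tool from outside, world axes, zero at the start; "moment": the same for the moment, N m; "opening": opening from 0.0 (shut) to 1.0 (fully open).
Only numpy, scipy, OpenCV 4.12 (cv2) and the standard library are available. Lean on these libraries where they do the work, as an engineer would, in place of code of your own. Each camera call takes 0.05 s, during which the arm holds its last target.

TASK

Four round steel spacer collars of different sizes lie about on the welding table among the upright stub axles. Put each collar on the axle it belongs to, the largest on the thickest axle and so on down to the smallest on the thinnest, so that each lies flat on its axle's base disc, and let go. Leave the hexagonal nut and the square tube offcut where they are.

Things in the scene. Friction and masses are not known exactly. Their poses are not given: they have to be found in the camera images.
- collar_xl: The largest round spacer collar: a loose plain ring of bright steel lying flat, outside diameter 66 mm, bore 48 mm right through, 28 mm high, about 340 g. Origin: on its axis, in the plane of its underside; z up along the axis.
- collar_l: The second largest round spacer collar: a loose plain ring of bright steel lying flat, outside diameter 54 mm, bore 37 mm right through, 28 mm high, about 260 g. Origin: on its axis, in the plane of its underside; z up along the axis.
- collar_m: The third largest round spacer collar: a loose plain ring of bright steel lying flat, outside diameter 43 mm, bore 27 mm right through, 28 mm high, about 190 g. Origin: on its axis, in the plane of its underside; z up along the axis.
- collar_s: The smallest round spacer collar: a loose plain ring of bright steel lying flat, outside diameter 32 mm, bore 17 mm right through, 28 mm high, about 120 g. Origin: on its axis, in the plane of its underside; z up along the axis.
- axle_xl: The thickest stub axle, fixed upright: a bright steel post 40 mm thick standing in the middle of a rusty-brown round base disc 80 mm across and 8 mm thick. The post is straight from the disc's top to 38 mm above the table, then tapers to a 24 mm wide tip at 52 mm. Takes collar_xl (bore 48 mm). Origin: on its axis, at table height (disc's underside); z up.
- axle_l: The second thickest stub axle, fixed upright: a bright steel post 29 mm thick standing in the middle of a rusty-brown round base disc 80 mm across and 8 mm thick. The post is straight from the disc's top to 38 mm above the table, then tapers to a 16 mm wide tip at 52 mm. Takes collar_l (bore 37 mm). Origin: on its axis, at table height (disc's underside); z up.
- axle_m: The third thickest stub axle, fixed upright: a bright steel post 19 mm thick standing in the middle of a rusty-brown round base disc 80 mm across and 8 mm thick. The post is straight from the disc's top to 38 mm above the table, then tapers to a 8 mm wide tip at 52 mm. Takes collar_m (bore 27 mm). Origin: on its axis, at table height (disc's underside); z up.
- axle_s: The thinnest stub axle, fixed upright: a bright steel post 9 mm thick standing in the middle of a rusty-brown round base disc 80 mm across and 8 mm thick. The post is straight from the disc's top to 38 mm above the table, then tapers to a 2.5 mm wide tip at 52 mm. Takes collar_s (bore 17 mm). Origin: on its axis, at table height (disc's underside); z up.
- hex_nut: Not for the axles: a loose hexagonal steel coupling nut, 46 mm across the flats, 30 mm high, hole 24 mm wide. To be left alone. Origin: centre of its underside; x is normal to a flat, z up.
- square_tube: Not for the axles: a loose offcut of square steel tube standing on end, 50 mm square outside, walls 5 mm, 32 mm high. To be left alone. Origin: centre of its underside; x and y normal to its sides, z up.
Things that resemble listed ones, but are neither listed nor needed, are in the scene too. What is shaped like the axle_l but blue or purple is not meant. What is shaped like the collar_l but black is not meant.

How it is judged:
By the outcome, as a careful person would: the job done as asked, in the order asked, and still so for the second after the job is handed in, with the robot touching nothing.
It also fails if it takes over 128 s, if anything falls off the work surface, if the arm or the gripper's body presses on something with over 40 N, if the wrist force passes 120 N, or if a joint passes its speed limit or range.

## Working session

There is one attempt and no reset: what is moved stays moved. The work goes in short steps, Python scripts to look and compute and a tool call to move; the robot and the scene stay as the last step left them, time stands still between calls to the robot, and variables do not carry over. Pictures are saved under pics/ and viewed, and the job is handed in when it is done.

Besides the shell and the picture viewer there is one more tool, called by a JSON object that holds its "fn" and its "kwargs", one argument or row to a line. move_arm: Moves the arm, as the interface text tells. Its arguments: {"type":"object","properties":{"rows":{"type":"array"}},"required":["rows"]}

```bash
mkdir -p pics; python3 - <<'E'
from cell import env
import cv2
s=env.state();print({k:s[k] for k in('t','eef_pos','tcp_rot','opening','ft_force')})
for n in("scene","top","wrist"):
    c=env.calibration(n);print(n,c)
    p,d=env.read_camera(n);cv2.imwrite(f"pics/{n}0.png",p)
    import numpy as np;np.save(f"{n}0.npy",d)
E
```

```text
{'t': 0.0, 'eef_pos': array([211.16201301, 588.01074992, 233.08087229]), 'tcp_rot': array([-1.57071206e+00,  1.06918581e-03,  1.22599899e+00]), 'opening': 0.9998524547257097, 'ft_force': array([-0.23726305, -0.37930084, -0.21222036])}
scene {'vertical_fov': 51.35203928085573, 'cx': 322.0277594792772, 'cy': 204.85738537940804, 'eye': array([1227.38434939,  470.54227672,  705.08550889]), 'rotation': array([ 9.31806798e-01, -1.82067302e-03,  2.16194601e+00])}
top {'vertical_fov': 47.978165151854746, 'cx': 326.8894274674915, 'cy': 202.6137524507974, 'eye': array([ 398.15417726,  -19.46440714, 1349.24677844]), 'rotation': array([ 0.09721317,  0.01924678, -1.59539998])}
wrist {'vertical_fov': 65.70646984690485, 'cx': 318.38460475976007, 'cy': 193.2423562580013, 'eye': array([150.29224327, 608.75839991, 383.6358292 ]), 'rotation': array([-2.36000877e-01,  1.18097317e-03,  1.22534546e+00])}
```

View pics/scene0.png

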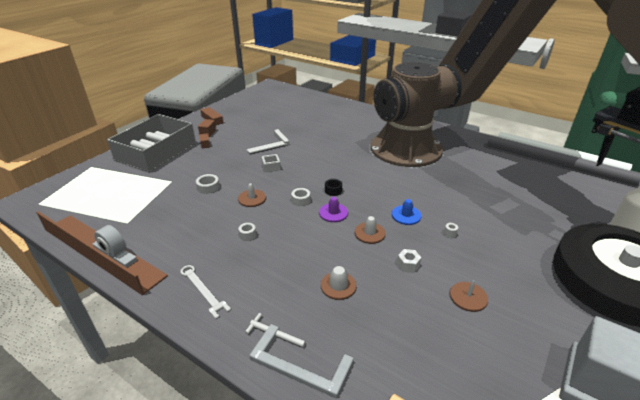

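View pics/top0.png

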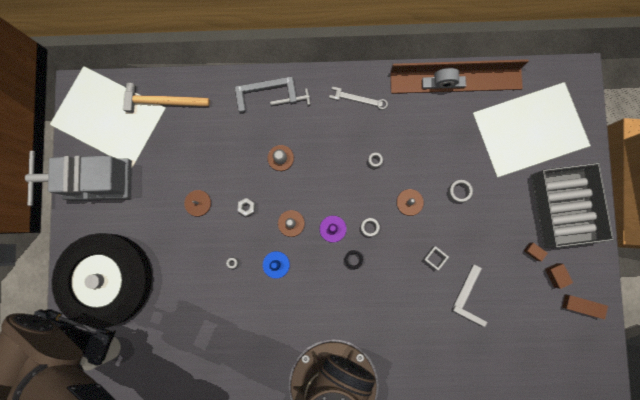

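View pics/wrist0.png

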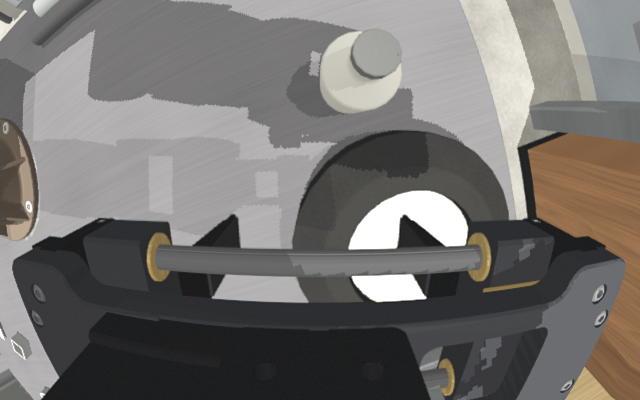

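Top view: rings at about (460,191) XL, (370,228) L, (375,160) M and (232,263) S. The black ring at (353,260), hex nut at (246,207) and square tube at (436,258) are to be left alone. Brown-base axles are at (280,157), (291,223), (410,202) and (197,203). The blue (276,265) and purple (333,229) axles are decoys.

```bash
cat > h.py <<'E'
import numpy as np, cv2
from scipy.spatial.transform import Rotation as R
def ray(c,u,v,fish=False):
    f=200/np.tan(np.radians(c['vertical_fov'])/2)
    x=(u-c['cx'])/f;y=(v-c['cy'])/f
    if fish:
        r=np.hypot(x,y);d=np.array([np.sin(r)*x/max(r,1e-9),-np.sin(r)*y/max(r,1e-9),-np.cos(r)])
    else: d=np.array([x,-y,-1.])
    return R.from_euler('xyz',c['rotation']).as_matrix()@d
def onplane(c,u,v,z,fish=False):
    d=ray(c,u,v,fish);e=np.array(c['eye']);return e+d*(z-e[2])/d[2]
def proj(c,P,fish=False):
    f=200/np.tan(np.radians(c['vertical_fov'])/2)
    p=R.from_euler('xyz',c['rotation']).as_matrix().T@(np.array(P)-c['eye'])
    x,y,z=p[0],-p[1],-p[2]
    if fish:
        r=np.hypot(x,y);a=np.arctan2(r,z);return f*a*x/r+c['cx'],f*a*y/r+c['cy']
    return f*x/z+c['cx'],f*y/z+c['cy']
E
python3 - <<'E'
from h import *
from cell import env
c=env.calibration('top');s=env.calibration('scene')
p=cv2.imread('pics/top0.png');d=np.load('top0.npy')
cr=p[140:280,180:480]
cv2.imwrite('pics/topcrop.png',cv2.resize(cr,None,fx=2.66,fy=2.66,interpolation=cv2.INTER_CUBIC))
b,g,r=[p[...,i].astype(int) for i in range(3)]
roi=np.zeros(b.shape,bool);roi[140:280,180:480]=1
brown=(r-b>25)&roi
blue=((b-r>40)|((r-g>40)&(b-g>40)))&roi
gray=(abs(r-b)<15)&(r>115)&roi
for nm,m,z in(('brown',brown,8),('gray',gray,28)):
    cs,_=cv2.findContours(m.astype(np.uint8),cv2.RETR_EXTERNAL,cv2.CHAIN_APPROX_NONE)
    for k in cs:
        if len(k)<12: continue
        (u,v),rad=cv2.minEnclosingCircle(k); e=cv2.fitEllipse(k)
        P=onplane(c,*e[0],z); dist=np.linalg.norm(P-c['eye'])
        f=449
        print(nm,np.round((u,v),1),'ell',np.round(e[0],1),'dia mm',np.round(np.array(e[1])*(1349-z)/f,1),'pos',np.round(P,1),'scene px',np.round(proj(s,P)),'reach',round(np.hypot(P[0],P[1])))
E
```

```text
brown [290.8 223. ] ell [290.8 223. ] dia mm [78.1 78.2] pos [471.3 112.6   8. ] scene px [369. 230.] reach 485
brown [197.  202.5] ell [197.1 202.7] dia mm [76.  78.7] pos [539.7 394.5   8. ] scene px [468. 294.] reach 669
brown [409.8 201.9] ell [409.8 201.9] dia mm [77.7 79.3] pos [ 525.1 -244.5    8. ] scene px [252. 196.] reach 579
brown [280.2 157.5] ell [280.2 157.5] dia mm [75.5 77.2] pos [670.8 141.3   8. ] scene px [338. 283.] reach 685
gray [472.5 272.5] ell [473.7 272.8] dia mm [29.1 52.8] pos [ 312.4 -416.6   28. ] scene px [255. 144.] reach 521
gray [231.  262.5] ell [231.  262.6] dia mm [29.9 31.5] pos [358.5 287.8  28. ] scene px [451. 226.] reach 460
gray [436.8 257.9] ell [436.6 257.8] dia mm [60.7 62.3] pos [ 358.2 -312.    28. ] scene px [270. 159.] reach 475
gray [289.2 222. ] ell [289.1 222. ] dia mm [18.1 18.7] pos [473.2 115.5  28. ] scene px [371. 225.] reach 487
gray [369.8 226.6] ell [370.  226.4] dia mm [52.2 54. ] pos [ 454.2 -121.8   28. ] scene px [300. 192.] reach 470
gray [245.3 206.4] ell [245.2 206.3] dia mm [48.7 48.9] pos [523.  244.9  28. ] scene px [409. 256.] reach 577
gray [461.2 190. ] ell [461.2 190.2] dia mm [63.5 66.3] pos [ 554.  -393.5   28. ] scene px [207. 179.] reach 680
gray [375.3 158.8] ell [375.3 158.8] dia mm [41.1 41.6] pos [ 654.8 -144.4   28. ] scene px [246. 227.] reach 671
gray [278.5 154.2] ell [278.6 154.3] dia mm [25.9 27.3] pos [676.7 143.8  28. ] scene px [338. 278.] reach 692
```

```bash
python3 - <<'E'
import cv2
p=cv2.imread('pics/scene0.png');cv2.imwrite('pics/scenecrop.png',cv2.resize(p[140:320,180:500],None,fx=2.5,fy=2.5,interpolation=cv2.INTER_CUBIC))
E
```

```text
(no output)
```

View pics/topcrop.png

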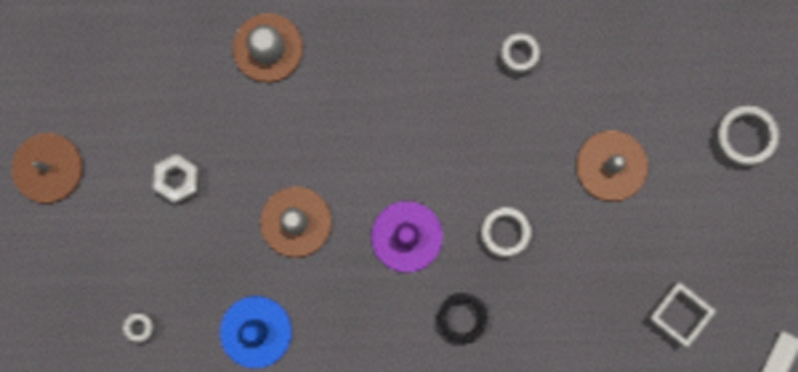

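View pics/scenecrop.png

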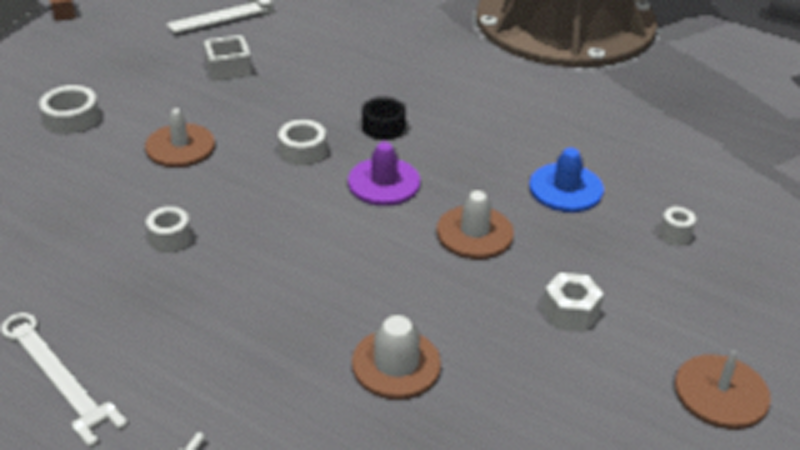

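```bash
python3 - <<'E'
from h import *
from cell import env
s=env.calibration('scene')
p=cv2.imread('pics/scene0.png')
b,g,r=[p[...,i].astype(int) for i in range(3)]
roi=np.zeros(b.shape,bool);roi[165:320,180:500]=1
brown=(r-b>25)&roi; bright=(abs(r-b)<20)&(r>150)&roi
for nm,m,z in(('disc',brown,8),('ring',bright,28)):
    cs,_=cv2.findContours(m.astype(np.uint8),cv2.RETR_EXTERNAL,cv2.CHAIN_APPROX_NONE)
    for k in cs:
        if len(k)<15: continue
        q=np.array([onplane(s,*uv,z)[:2] for uv in k[:,0,:].astype(float)])
        # circle fit on plane
        A=np.c_[2*q,np.ones(len(q))];x=np.linalg.lstsq(A,(q**2).sum(1),rcond=None)[0]
        print(nm,k[:,0].mean(0).round(),x[:2].round(1),'dia',round(2*np.sqrt(x[2]+x[0]**2+x[1]**2),1))
E
```

```text
disc [469. 295.] [545.1 397. ] dia 73.2
disc [338. 287.] [675.8 144.7] dia 68.7
disc [370. 233.] [477. 116.] dia 69.3
disc [252. 197.] [ 530.8 -239.9] dia 70.8
ring [257. 316.] [853.5  64. ] dia 13.1
ring [338. 271.] [656.7 132.2] dia 29.9
ring [205. 292.] [861.7 -79.9] dia 120.6
ring [409. 256.] [522.1 244.9] dia 48.9
ring [452. 226.] [360.8 288.7] dia 31.2
ring [246. 228.] [ 657.2 -142.3] dia 42.4
ring [371. 218.] [448.4 102.1] dia 19.3
ring [300. 193.] [ 457.2 -119.4] dia 51.8
ring [207. 180.] [ 557.4 -390.4] dia 64.5
```

{"fn": "move_arm", "kwargs": {
  "rows": [
    {"ry": 0.1226},
    {"ry": 0.1226},
    {"ry": 0.1226},
    {"ry": 0.1226},
    {"ry": 0.1226},
    {"ry": 0.1226},
    {"ry": 0.1226},
    {"ry": 0.1226},
    {"ry": 0.1226},
    {"ry": 0.1226}
  ]
}}

```text
validation failed for argument at $.ro...
```

{"fn": "move_arm", "kwargs": {
  "rows": [
    {"tx": 3, "tz": -2},
    {"tx": 3, "tz": -2},
    {"tx": 3, "tz": -2},
    {"tx": 3, "tz": -2},
    {"tx": 3, "tz": -2},
    {"tx": 3, "tz": -2},
    {"tx": 3, "tz": -2},
    {"tx": 3, "tz": -2},
    {"tx": 3, "tz": -2},
    {"tx": 3, "tz": -2}
  ]
}}

```text
validation failed for argument at $.ro...
```

{"fn": "move_arm", "kwargs": {
  "rows": [
    {"tx": 0, "ty": 0, "tz": 0, "rx": 0, "ry": 0.1226, "rz": 0, "grip": 100},
    {"tx": 0, "ty": 0, "tz": 0, "rx": 0, "ry": 0.1226, "rz": 0, "grip": 100},
    {"tx": 0, "ty": 0, "tz": 0, "rx": 0, "ry": 0.1226, "rz": 0, "grip": 100},
    {"tx": 0, "ty": 0, "tz": 0, "rx": 0, "ry": 0.1226, "rz": 0, "grip": 100},
    {"tx": 0, "ty": 0, "tz": 0, "rx": 0, "ry": 0.1226, "rz": 0, "grip": 100},
    {"tx": 0, "ty": 0, "tz": 0, "rx": 0, "ry": 0.1226, "rz": 0, "grip": 100},
    {"tx": 0, "ty": 0, "tz": 0, "rx": 0, "ry": 0.1226, "rz": 0, "grip": 100},
    {"tx": 0, "ty": 0, "tz": 0, "rx": 0, "ry": 0.1226, "rz": 0, "grip": 100},
    {"tx": 0, "ty": 0, "tz": 0, "rx": 0, "ry": 0.1226, "rz": 0, "grip": 100},
    {"tx": 0, "ty": 0, "tz": 0, "rx": 0, "ry": 0.1226, "rz": 0, "grip": 100}
  ]
}}

```text
t: 0.98
eef_pos: [211.2, 588.1, 233.4]
tcp_rot: [-1.571, 0.0, -0.006]
ft_force: [-0.4, 0.8, 0.9]
opening: 0.999
```

{"fn": "move_arm", "kwargs": {
  "rows": [
    {"tx": 3, "ty": 0, "tz": -2.5, "rx": 0, "ry": 0, "rz": 0, "grip": 100},
    {"tx": 3, "ty": 0, "tz": -2.5, "rx": 0, "ry": 0, "rz": 0, "grip": 100},
    {"tx": 3, "ty": 0, "tz": -2.5, "rx": 0, "ry": 0, "rz": 0, "grip": 100},
    {"tx": 3, "ty": 0, "tz": -2.5, "rx": 0, "ry": 0, "rz": 0, "grip": 100},
    {"tx": 3, "ty": 0, "tz": -2.5, "rx": 0, "ry": 0, "rz": 0, "grip": 100},
    {"tx": 3, "ty": 0, "tz": -2.5, "rx": 0, "ry": 0, "rz": 0, "grip": 100},
    {"tx": 3, "ty": 0, "tz": -2.5, "rx": 0, "ry": 0, "rz": 0, "grip": 100},
    {"tx": 3, "ty": 0, "tz": -2.5, "rx": 0, "ry": 0, "rz": 0, "grip": 100},
    {"tx": 3, "ty": 0, "tz": -2.5, "rx": 0, "ry": 0, "rz": 0, "grip": 100},
    {"tx": 3, "ty": 0, "tz": -2.5, "rx": 0, "ry": 0, "rz": 0, "grip": 100}
  ]
}}

```text
t: 1.82
eef_pos: [512.4, 336.7, 233.5]
tcp_rot: [-1.571, 0.0, -0.0]
ft_force: [0.7, 0.1, -0.2]
opening: 0.999
```

{"fn": "move_arm", "kwargs": {
  "rows": [
    {"tx": 0.4, "ty": 0, "tz": -4, "rx": 0, "ry": 0, "rz": 0, "grip": 100},
    {"tx": 0.4, "ty": 0, "tz": -4, "rx": 0, "ry": 0, "rz": 0, "grip": 100},
    {"tx": 0.4, "ty": 0, "tz": -4, "rx": 0, "ry": 0, "rz": 0, "grip": 100},
    {"tx": 0.4, "ty": 0, "tz": -4, "rx": 0, "ry": 0, "rz": 0, "grip": 100},
    {"tx": 0.4, "ty": 0, "tz": -4, "rx": 0, "ry": 0, "rz": 0, "grip": 100},
    {"tx": 0.4, "ty": 0, "tz": -4, "rx": 0, "ry": 0, "rz": 0, "grip": 100},
    {"tx": 0.4, "ty": 0, "tz": -4, "rx": 0, "ry": 0, "rz": 0, "grip": 100},
    {"tx": 0.4, "ty": 0, "tz": -4, "rx": 0, "ry": 0, "rz": 0, "grip": 100},
    {"tx": 0.4, "ty": 0, "tz": -4, "rx": 0, "ry": 0, "rz": 0, "grip": 100},
    {"tx": 0.4, "ty": 0, "tz": -4, "rx": 0, "ry": 0, "rz": 0, "grip": 100}
  ]
}}

```text
t: 2.65
eef_pos: [551.0, -63.8, 233.6]
tcp_rot: [-1.571, 0.0, -0.0]
ft_force: [0.9, 0.4, -0.1]
opening: 0.998
```

{"fn": "move_arm", "kwargs": {
  "rows": [
    {"tx": 0, "ty": 0, "tz": -4, "rx": 0, "ry": 0, "rz": 0, "grip": 100},
    {"tx": 0, "ty": 0, "tz": -4, "rx": 0, "ry": 0, "rz": 0, "grip": 100},
    {"tx": 0, "ty": 0, "tz": -4, "rx": 0, "ry": 0, "rz": 0, "grip": 100},
    {"tx": 0, "ty": 0, "tz": -4, "rx": 0, "ry": 0, "rz": 0, "grip": 100},
    {"tx": 0, "ty": 0, "tz": -4, "rx": 0, "ry": 0, "rz": 0, "grip": 100},
    {"tx": 0, "ty": 0, "tz": -4, "rx": 0, "ry": 0, "rz": 0, "grip": 100},
    {"tx": 0, "ty": 0, "tz": -4, "rx": 0, "ry": 0, "rz": 0, "grip": 100},
    {"tx": 0, "ty": 0, "tz": -4, "rx": 0, "ry": 0, "rz": 0, "grip": 100},
    {"tx": 0, "ty": 0, "tz": -4, "rx": 0, "ry": 0, "rz": 0, "grip": 100},
    {"tx": 0.4, "ty": 0, "tz": -4, "rx": 0, "ry": 0, "rz": 0, "grip": 100}
  ]
}}

```text
t: 3.48
eef_pos: [554.4, -463.8, 233.4]
tcp_rot: [-1.57, 0.0, -0.0]
ft_force: [0.5, 0.4, 0.5]
opening: 1.002
```

```bash
python3 - <<'E'
from h import *
from cell import env
c=env.calibration('wrist');p,d=env.read_camera('wrist');s=env.state()
cv2.imwrite('pics/w1.png',p);print(c['eye'],c['rotation'],s['eef_pos'])
print(proj(c,[555.5,-392,28],True),proj(c,[526.5,-243,8],True))
E
```

```text
[ 554.90750373 -400.1457493   383.94706869] [-2.35580382e-01  1.74737353e-04 -1.12396355e-03] [ 554.06768776 -470.26369372  232.49045357]
(np.float64(318.95243583897076), np.float64(113.19467476198822)) (np.float64(295.23757987480735), np.float64(-1.9794270711348076))
```

View pics/w1.png

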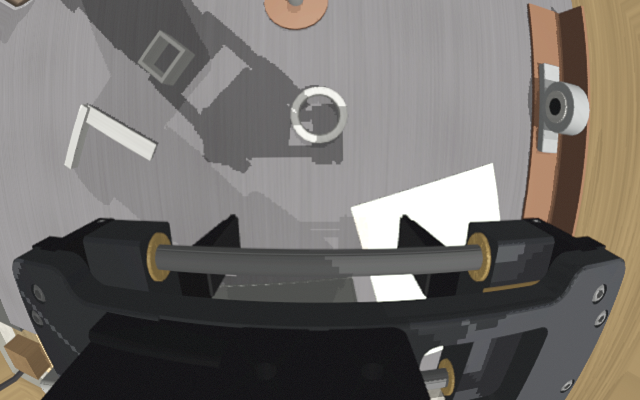

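The collar sits at (319,114) in the wrist view, and the prediction was (319,113), so the two agree. The TCP readings disagree, so I'm checking those next.

```bash
cat >> h.py <<'E'
def ringc(p,c,z,pred,tr=150,win=60):
    pass
E
python3 - <<'E'
from h import *
from cell import env
for i in range(3):
    s=env.state();print(s['t'],s['eef_pos'],s['qvel'].round(3),s['joints'].round(3));env.read_camera('wrist')
c=env.calibration('wrist');p=cv2.imread('pics/w1.png')
c['eye']=[554.907,-400.146,383.947];c['rotation']=[-.23558,.000175,-.001124]
b,g,r=[p[...,i].astype(int) for i in range(3)]
m=((r>170)&(abs(r-b)<25)).astype(np.uint8);m[:,:270]=0;m[:,370:]=0;m[:70]=0;m[170:]=0
k=max(cv2.findContours(m,cv2.RETR_EXTERNAL,cv2.CHAIN_APPROX_NONE)[0],key=len)
q=np.array([onplane(c,*uv,28,True)[:2] for uv in k[:,0].astype(float)])
(x,y),rad=cv2.minEnclosingCircle(q.astype(np.float32));print(x,y,2*rad)
E
```

```text
3.5333 [ 554.06768776 -470.26369372  232.49045357] [ 0.041 -0.033  0.099  0.002 -0.082  0.082] [-7.940e-01  6.430e-01  1.276e+00 -1.000e-03  1.221e+00 -7.900e-01]
3.5833 [ 554.13100523 -466.95211326  232.03216154] [ 0.062 -0.046  0.099  0.018 -0.024  0.044] [-7.910e-01  6.410e-01  1.282e+00 -1.000e-03  1.219e+00 -7.870e-01]
3.6333 [ 554.37674652 -464.1475287   232.07453579] [ 0.046 -0.036  0.058  0.008 -0.005  0.015] [-0.788  0.639  1.286 -0.     1.218 -0.785]
555.5578002929688 -393.45123291015625 66.18267822265625
```

{"fn": "move_arm", "kwargs": {
  "rows": [
    {"tx": 0, "ty": 0, "tz": 2, "rx": 0, "ry": 0, "rz": 0, "grip": 100},
    {"tx": 0, "ty": 1, "tz": 2, "rx": 0, "ry": 0, "rz": 0, "grip": 100},
    {"tx": 0, "ty": 2, "tz": 2, "rx": 0, "ry": 0, "rz": 0, "grip": 100},
    {"tx": 0, "ty": 3, "tz": 1, "rx": 0, "ry": 0, "rz": 0, "grip": 100},
    {"tx": 0, "ty": 3, "tz": 0, "rx": 0, "ry": 0, "rz": 0, "grip": 100},
    {"tx": 0, "ty": 3, "tz": 0, "rx": 0, "ry": 0, "rz": 0, "grip": 100},
    {"tx": 0, "ty": 2, "tz": 0, "rx": 0, "ry": 0, "rz": 0, "grip": 100},
    {"tx": 0, "ty": 1, "tz": 0, "rx": 0, "ry": 0, "rz": 0, "grip": 100},
    {"tx": 0, "ty": 0, "tz": 0, "rx": 0, "ry": 0, "rz": 0, "grip": 100},
    {"tx": 0, "ty": 0, "tz": 0, "rx": 0, "ry": 0, "rz": 0, "grip": 100}
  ]
}}

```text
t: 4.52
eef_pos: [555.6, -391.2, 84.4]
tcp_rot: [-1.571, -0.0, 0.001]
ft_force: [0.1, 0.3, 0.7]
opening: 1.003
```

{"fn": "move_arm", "kwargs": {
  "rows": [
    {"tx": 0, "ty": 1.5, "tz": -0.1, "rx": 0, "ry": 0, "rz": 0, "grip": 100},
    {"tx": 0, "ty": 1.5, "tz": 0, "rx": 0, "ry": 0, "rz": 0, "grip": 100},
    {"tx": 0, "ty": 1.5, "tz": 0, "rx": 0, "ry": 0, "rz": 0, "grip": 100},
    {"tx": 0, "ty": 1, "tz": 0, "rx": 0, "ry": 0, "rz": 0, "grip": 100},
    {"tx": 0, "ty": 0.6, "tz": 0, "rx": 0, "ry": 0, "rz": 0, "grip": 100},
    {"tx": 0, "ty": 0, "tz": 0, "rx": 0, "ry": 0, "rz": 0, "grip": 100},
    {"tx": 0, "ty": 0, "tz": 0, "rx": 0, "ry": 0, "rz": 0, "grip": 100},
    {"tx": 0, "ty": 0, "tz": 0, "rx": 0, "ry": 0, "rz": 0, "grip": 100}
  ]
}}

```text
t: 5.18
eef_pos: [555.7, -393.0, 23.7]
tcp_rot: [-1.572, -0.001, 0.0]
ft_force: [-0.2, -1.3, 0.9]
opening: 1.003
```

{"fn": "move_arm", "kwargs": {
  "rows": [
    {"tx": 0, "ty": 0, "tz": 0, "rx": 0, "ry": 0, "rz": 0, "grip": 0},
    {"tx": 0, "ty": 0, "tz": 0, "rx": 0, "ry": 0, "rz": 0, "grip": 0},
    {"tx": 0, "ty": 0, "tz": 0, "rx": 0, "ry": 0, "rz": 0, "grip": 0},
    {"tx": 0, "ty": 0, "tz": 0, "rx": 0, "ry": 0, "rz": 0, "grip": 0},
    {"tx": 0, "ty": 0, "tz": 0, "rx": 0, "ry": 0, "rz": 0, "grip": 0},
    {"tx": 0, "ty": 0, "tz": 0, "rx": 0, "ry": 0, "rz": 0, "grip": 0},
    {"tx": 0, "ty": 0, "tz": 0, "rx": 0, "ry": 0, "rz": 0, "grip": 0},
    {"tx": 0, "ty": 0, "tz": 0, "rx": 0, "ry": 0, "rz": 0, "grip": 0}
  ]
}}

```text
t: 5.85
eef_pos: [555.2, -392.8, 22.7]
tcp_rot: [-1.571, -0.0, 0.0]
ft_force: [-1.2, 0.3, 1.8]
opening: 0.703
```

{"fn": "move_arm", "kwargs": {
  "rows": [
    {"tx": 0, "ty": -1, "tz": 0, "rx": 0, "ry": 0, "rz": 0, "grip": 0},
    {"tx": 0, "ty": -2, "tz": 0, "rx": 0, "ry": 0, "rz": 0, "grip": 0},
    {"tx": 0, "ty": -3, "tz": 1, "rx": 0, "ry": 0, "rz": 0, "grip": 0},
    {"tx": 1, "ty": -3, "tz": 3, "rx": 0, "ry": 0, "rz": 0, "grip": 0},
    {"tx": 1, "ty": 0, "tz": 3.5, "rx": 0, "ry": 0, "rz": 0, "grip": 0},
    {"tx": 1, "ty": 0, "tz": 3.5, "rx": 0, "ry": 0, "rz": 0, "grip": 0},
    {"tx": 1, "ty": 0, "tz": 3.5, "rx": 0, "ry": 0, "rz": 0, "grip": 0},
    {"tx": 1, "ty": 0, "tz": 3.5, "rx": 0, "ry": 0, "rz": 0, "grip": 0},
    {"tx": 1, "ty": 0, "tz": 3.5, "rx": 0, "ry": 0, "rz": 0, "grip": 0},
    {"tx": 1, "ty": 0, "tz": 3.5, "rx": 0, "ry": 0, "rz": 0, "grip": 0}
  ]
}}

```text
t: 6.68
eef_pos: [624.9, -142.3, 111.7]
tcp_rot: [-1.571, 0.0, -0.0]
ft_force: [0.7, 0.7, -2.9]
opening: 0.699
```

{"fn": "move_arm", "kwargs": {
  "rows": [
    {"tx": 1, "ty": 0, "tz": 3.5, "rx": 0, "ry": 0, "rz": 0, "grip": 0},
    {"tx": 1, "ty": 0, "tz": 3.5, "rx": 0, "ry": 0, "rz": 0, "grip": 0},
    {"tx": 1, "ty": 0, "tz": 3.5, "rx": 0, "ry": 0, "rz": 0, "grip": 0},
    {"tx": 1, "ty": 0, "tz": 3.5, "rx": 0, "ry": 0, "rz": 0, "grip": 0},
    {"tx": 0.7, "ty": 0, "tz": 3.5, "rx": 0, "ry": 0, "rz": 0, "grip": 0},
    {"tx": 0, "ty": 0, "tz": 2, "rx": 0, "ry": 0, "rz": 0, "grip": 0},
    {"tx": 0, "ty": 0, "tz": 1, "rx": 0, "ry": 0, "rz": 0, "grip": 0},
    {"tx": 0, "ty": 0, "tz": 0, "rx": 0, "ry": 0, "rz": 0, "grip": 0},
    {"tx": 0, "ty": 0, "tz": 0, "rx": 0, "ry": 0, "rz": 0, "grip": 0},
    {"tx": 0, "ty": 0, "tz": 0, "rx": 0, "ry": 0, "rz": 0, "grip": 0}
  ]
}}

```text
t: 7.52
eef_pos: [671.7, 59.5, 111.4]
tcp_rot: [-1.571, 0.0, -0.001]
ft_force: [-0.8, 0.4, -2.5]
opening: 0.697
```

```bash
cat > look.py <<'E'
import sys
from h import *
from cell import env
# look.py name x y z(plane) dia kind(disc/ring)
name,x,y,z,kind=sys.argv[1],float(sys.argv[2]),float(sys.argv[3]),float(sys.argv[4]),sys.argv[5]
c=env.calibration('wrist');s=env.state();p,d=env.read_camera('wrist')
cv2.imwrite(f'pics/{name}.png',p);print('tcp',s['eef_pos'].round(1),'t',round(s['t'],2),'open',round(s['opening'],3))
u,v=proj(c,[x,y,z],True);print('pred px',round(u),round(v))
b,g,r=[p[...,i].astype(int) for i in range(3)]
m=((r-b>30) if kind=='disc' else ((r>150)&(abs(r-b)<25))).astype(np.uint8)
w=np.zeros_like(m);cv2.circle(w,(int(u),int(v)),60 if kind=='disc' else 40,1,-1);m*=w
m=cv2.morphologyEx(m,cv2.MORPH_CLOSE,np.ones((3,3)))
k=max(cv2.findContours(m,cv2.RETR_EXTERNAL,cv2.CHAIN_APPROX_NONE)[0],key=len)
h=cv2.convexHull(k)[:,0].astype(float)
q=np.array([onplane(c,*uv,z,True)[:2] for uv in h])
(X,Y),rad=cv2.minEnclosingCircle(q.astype(np.float32));print('encl',round(X,1),round(Y,1),'dia',round(2*rad,1),'px span',k[:,0].min(0),k[:,0].max(0))
q=np.array([onplane(c,*uv,z,True)[:2] for uv in k[:,0].astype(float)])
A=np.c_[2*q,np.ones(len(q))];t=np.linalg.lstsq(A,(q**2).sum(1),rcond=None)[0]
print('fit',t[:2].round(1),'dia',round(2*np.sqrt(t[2]+t[0]**2+t[1]**2),1))
E
python3 look.py w2 672 142.5 8 disc
```

```text
tcp [671.7  59.5 111.4] t 7.52 open 0.697
pred px 318 97
encl 672.6 141.7 dia 79.5 px span [271  51] [367 145]
fit [672.7 141.8] dia 78.4
```

View pics/w2.png

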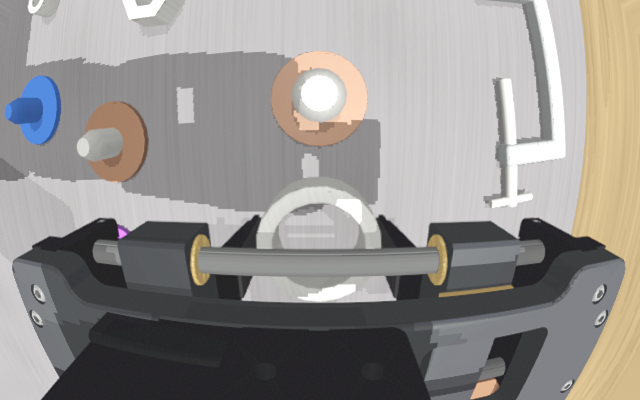

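The wrist view shows axle_xl at (319,97) with disc diameter 79.5 mm, and the collar held level between the jaws. Moving over the axle.

{"fn": "move_arm", "kwargs": {
  "rows": [
    {"tx": 0.1, "ty": 0, "tz": 1.2, "rx": 0, "ry": 0, "rz": 0, "grip": 0},
    {"tx": 0, "ty": 0, "tz": 2, "rx": 0, "ry": 0, "rz": 0, "grip": 0},
    {"tx": 0, "ty": 0, "tz": 2, "rx": 0, "ry": 0, "rz": 0, "grip": 0},
    {"tx": 0, "ty": 0, "tz": 2, "rx": 0, "ry": 0, "rz": 0, "grip": 0},
    {"tx": 0, "ty": 0, "tz": 1, "rx": 0, "ry": 0, "rz": 0, "grip": 0},
    {"tx": 0, "ty": 1, "tz": 0, "rx": 0, "ry": 0, "rz": 0, "grip": 0},
    {"tx": 0, "ty": 1, "tz": 0, "rx": 0, "ry": 0, "rz": 0, "grip": 0},
    {"tx": 0, "ty": 0.5, "tz": 0, "rx": 0, "ry": 0, "rz": 0, "grip": 0},
    {"tx": 0, "ty": 0, "tz": 0, "rx": 0, "ry": 0, "rz": 0, "grip": 0},
    {"tx": 0, "ty": 0, "tz": 0, "rx": 0, "ry": 0, "rz": 0, "grip": 0}
  ]
}}

```text
t: 8.4
eef_pos: [672.7, 141.9, 85.6]
tcp_rot: [-1.571, 0.001, -0.001]
ft_force: [0.3, 0.0, -3.1]
opening: 0.7
```

Down 54 mm gently.

{"fn": "move_arm", "kwargs": {
  "rows": [
    {"tx": 0, "ty": 0.8, "tz": 0, "rx": 0, "ry": 0, "rz": 0, "grip": 0},
    {"tx": 0, "ty": 0.8, "tz": 0, "rx": 0, "ry": 0, "rz": 0, "grip": 0},
    {"tx": 0, "ty": 0.8, "tz": 0, "rx": 0, "ry": 0, "rz": 0, "grip": 0},
    {"tx": 0, "ty": 0.8, "tz": 0, "rx": 0, "ry": 0, "rz": 0, "grip": 0},
    {"tx": 0, "ty": 0.8, "tz": 0, "rx": 0, "ry": 0, "rz": 0, "grip": 0},
    {"tx": 0, "ty": 0.7, "tz": 0, "rx": 0, "ry": 0, "rz": 0, "grip": 0},
    {"tx": 0, "ty": 0.5, "tz": 0, "rx": 0, "ry": 0, "rz": 0, "grip": 0},
    {"tx": 0, "ty": 0.2, "tz": 0, "rx": 0, "ry": 0, "rz": 0, "grip": 0},
    {"tx": 0, "ty": 0, "tz": 0, "rx": 0, "ry": 0, "rz": 0, "grip": 0},
    {"tx": 0, "ty": 0, "tz": 0, "rx": 0, "ry": 0, "rz": 0, "grip": 0}
  ]
}}

```text
t: 9.23
eef_pos: [672.9, 143.0, 32.5]
tcp_rot: [-1.571, -0.0, 0.0]
ft_force: [0.6, 0.9, -3.1]
opening: 0.701
```

{"fn": "move_arm", "kwargs": {
  "rows": [
    {"tx": 0, "ty": 0.1, "tz": 0, "rx": 0, "ry": 0, "rz": 0, "grip": 0},
    {"tx": 0, "ty": 0.05, "tz": 0, "rx": 0, "ry": 0, "rz": 0, "grip": 0},
    {"tx": 0, "ty": 0, "tz": 0, "rx": 0, "ry": 0, "rz": 0, "grip": 0},
    {"tx": 0, "ty": 0, "tz": 0, "rx": 0, "ry": 0, "rz": 0, "grip": 100},
    {"tx": 0, "ty": 0, "tz": 0, "rx": 0, "ry": 0, "rz": 0, "grip": 100},
    {"tx": 0, "ty": 0, "tz": 0, "rx": 0, "ry": 0, "rz": 0, "grip": 100},
    {"tx": 0, "ty": 0, "tz": 0, "rx": 0, "ry": 0, "rz": 0, "grip": 100},
    {"tx": 0, "ty": 0, "tz": 0, "rx": 0, "ry": 0, "rz": 0, "grip": 100}
  ]
}}

```text
t: 9.9
eef_pos: [672.9, 143.0, 31.0]
tcp_rot: [-1.571, -0.0, -0.0]
ft_force: [0.5, 0.8, 1.3]
opening: 0.973
```

{"fn": "move_arm", "kwargs": {
  "rows": [
    {"tx": 0, "ty": -1, "tz": 0, "rx": 0, "ry": 0, "rz": 0, "grip": 100},
    {"tx": 0, "ty": -2, "tz": 0, "rx": 0, "ry": 0, "rz": 0, "grip": 100},
    {"tx": 0, "ty": -3, "tz": 0, "rx": 0, "ry": 0, "rz": 0, "grip": 100},
    {"tx": 0, "ty": -3, "tz": 0, "rx": 0, "ry": 0, "rz": 0, "grip": 100},
    {"tx": -1, "ty": -1, "tz": -1, "rx": 0, "ry": 0, "rz": 0, "grip": 100},
    {"tx": -2, "ty": 0, "tz": -3, "rx": 0, "ry": 0, "rz": 0, "grip": 100},
    {"tx": -3, "ty": 0, "tz": -4, "rx": 0, "ry": 0, "rz": 0, "grip": 100},
    {"tx": -3, "ty": 0, "tz": -4, "rx": 0, "ry": 0, "rz": 0, "grip": 100},
    {"tx": -3, "ty": 0, "tz": -4, "rx": 0, "ry": 0, "rz": 0, "grip": 100},
    {"tx": -3, "ty": 0, "tz": -4, "rx": 0, "ry": 0, "rz": 0, "grip": 100}
  ]
}}

```text
t: 10.73
eef_pos: [541.5, -31.5, 131.7]
tcp_rot: [-1.571, -0.001, 0.001]
ft_force: [1.1, -0.6, -0.2]
opening: 0.996
```

{"fn": "move_arm", "kwargs": {
  "rows": [
    {"tx": -2, "ty": 0, "tz": -4, "rx": 0, "ry": 0, "rz": 0, "grip": 100},
    {"tx": -2, "ty": 0, "tz": -4, "rx": 0, "ry": 0, "rz": 0, "grip": 100},
    {"tx": -1.7, "ty": 0, "tz": -3, "rx": 0, "ry": 0, "rz": 0, "grip": 100},
    {"tx": -1, "ty": 0, "tz": -2, "rx": 0, "ry": 0, "rz": 0, "grip": 100},
    {"tx": 0, "ty": 0, "tz": -0.8, "rx": 0, "ry": 0, "rz": 0, "grip": 100},
    {"tx": 0, "ty": 0, "tz": 0, "rx": 0, "ry": 0, "rz": 0, "grip": 100},
    {"tx": 0, "ty": 0, "tz": 0, "rx": 0, "ry": 0, "rz": 0, "grip": 100},
    {"tx": 0, "ty": 0, "tz": 0, "rx": 0, "ry": 0, "rz": 0, "grip": 100}
  ]
}}

```text
t: 11.4
eef_pos: [479.1, -162.0, 131.0]
tcp_rot: [-1.571, -0.0, 0.001]
ft_force: [-0.2, 0.5, 0.9]
opening: 0.998
```

```bash
python3 look.py w3 455.7 -120.6 28 ring; python3 - <<'E'
from cell import env
import cv2
p,d=env.read_camera('scene');cv2.imwrite('pics/s3.png',cv2.resize(p[140:320,180:500],None,fx=2.5,fy=2.5,interpolation=cv2.INTER_CUBIC))
E
```

```text
tcp [ 479.1 -162.   131. ] t 11.4 open 0.998
pred px 289 147
encl 458.6 -119.6 dia 62.2 px span [257 110] [329 180]
fit [ 457.8 -120.4] dia 56.7
```

View pics/w3.png

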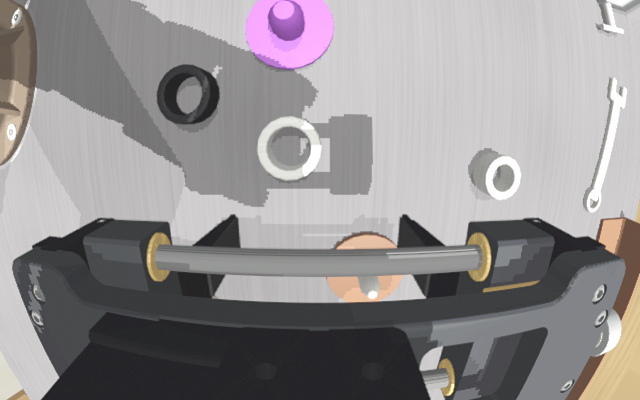

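View pics/s3.png

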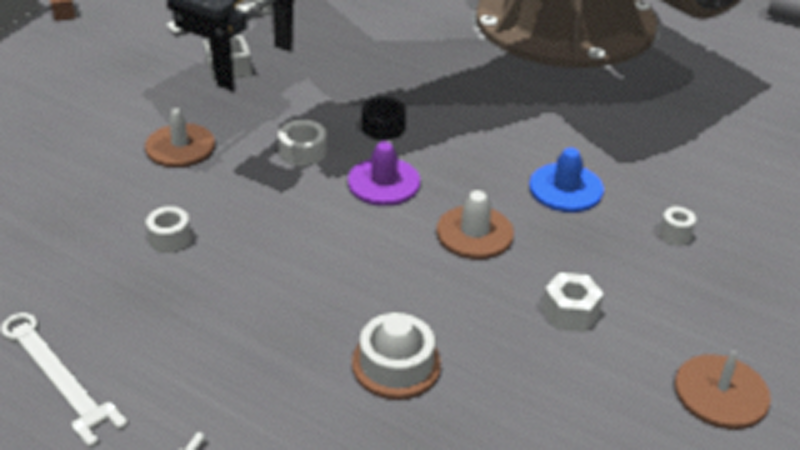

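The XL collar is seated on its axle, at (397,345) in the crop. The L collar shows at about (289,149) in the wrist view, giving (455.8, -121.5).

{"fn": "move_arm", "kwargs": {
  "rows": [
    {"tx": -1, "ty": 0, "tz": 1, "rx": 0, "ry": 0, "rz": 0, "grip": 100},
    {"tx": -1, "ty": 0, "tz": 2, "rx": 0, "ry": 0, "rz": 0, "grip": 100},
    {"tx": -0.3, "ty": 1, "tz": 1, "rx": 0, "ry": 0, "rz": 0, "grip": 100},
    {"tx": 0, "ty": 2, "tz": 0, "rx": 0, "ry": 0, "rz": 0, "grip": 100},
    {"tx": 0, "ty": 2, "tz": 0, "rx": 0, "ry": 0, "rz": 0, "grip": 100},
    {"tx": 0, "ty": 1, "tz": 0, "rx": 0, "ry": 0, "rz": 0, "grip": 100},
    {"tx": 0, "ty": 0, "tz": 0, "rx": 0, "ry": 0, "rz": 0, "grip": 100},
    {"tx": 0, "ty": 0, "tz": 0, "rx": 0, "ry": 0, "rz": 0, "grip": 100}
  ]
}}

```text
t: 12.17
eef_pos: [455.7, -122.3, 70.6]
tcp_rot: [-1.57, 0.001, 0.001]
ft_force: [-0.6, -0.0, -0.4]
opening: 1.002
```

{"fn": "move_arm", "kwargs": {
  "rows": [
    {"tx": 0, "ty": 1.5, "tz": 0.05, "rx": 0, "ry": 0, "rz": 0, "grip": 100},
    {"tx": 0, "ty": 1.5, "tz": 0, "rx": 0, "ry": 0, "rz": 0, "grip": 100},
    {"tx": 0, "ty": 1, "tz": 0, "rx": 0, "ry": 0, "rz": 0, "grip": 100},
    {"tx": 0, "ty": 0.7, "tz": 0, "rx": 0, "ry": 0, "rz": 0, "grip": 100},
    {"tx": 0, "ty": 0.1, "tz": 0, "rx": 0, "ry": 0, "rz": 0, "grip": 100},
    {"tx": 0, "ty": 0, "tz": 0, "rx": 0, "ry": 0, "rz": 0, "grip": 100},
    {"tx": 0, "ty": 0, "tz": 0, "rx": 0, "ry": 0, "rz": 0, "grip": 100}
  ]
}}

```text
t: 12.75
eef_pos: [455.8, -122.5, 23.3]
tcp_rot: [-1.571, -0.001, 0.0]
ft_force: [-0.1, 0.4, 0.7]
opening: 1.004
```

{"fn": "move_arm", "kwargs": {
  "rows": [
    {"tx": 0, "ty": 0, "tz": 0, "rx": 0, "ry": 0, "rz": 0, "grip": 0},
    {"tx": 0, "ty": 0, "tz": 0, "rx": 0, "ry": 0, "rz": 0, "grip": 0},
    {"tx": 0, "ty": 0, "tz": 0, "rx": 0, "ry": 0, "rz": 0, "grip": 0},
    {"tx": 0, "ty": 0, "tz": 0, "rx": 0, "ry": 0, "rz": 0, "grip": 0},
    {"tx": 0, "ty": 0, "tz": 0, "rx": 0, "ry": 0, "rz": 0, "grip": 0},
    {"tx": 0, "ty": 0, "tz": 0, "rx": 0, "ry": 0, "rz": 0, "grip": 0},
    {"tx": 0, "ty": 0, "tz": 0, "rx": 0, "ry": 0, "rz": 0, "grip": 0},
    {"tx": 0, "ty": 0, "tz": 0, "rx": 0, "ry": 0, "rz": 0, "grip": 0}
  ]
}}

```text
t: 13.42
eef_pos: [455.4, -122.4, 22.8]
tcp_rot: [-1.571, 0.0, 0.0]
ft_force: [-0.7, -0.2, 1.7]
opening: 0.554
```

{"fn": "move_arm", "kwargs": {
  "rows": [
    {"tx": 0, "ty": -1, "tz": 0, "rx": 0, "ry": 0, "rz": 0, "grip": 0},
    {"tx": 0, "ty": -2, "tz": 0, "rx": 0, "ry": 0, "rz": 0, "grip": 0},
    {"tx": 0, "ty": -3, "tz": 0, "rx": 0, "ry": 0, "rz": 0, "grip": 0},
    {"tx": 0.3, "ty": -3, "tz": 1, "rx": 0, "ry": 0, "rz": 0, "grip": 0},
    {"tx": 0.3, "ty": 0, "tz": 2, "rx": 0, "ry": 0, "rz": 0, "grip": 0},
    {"tx": 0.3, "ty": 0, "tz": 2.5, "rx": 0, "ry": 0, "rz": 0, "grip": 0},
    {"tx": 0.3, "ty": 0, "tz": 2.5, "rx": 0, "ry": 0, "rz": 0, "grip": 0},
    {"tx": 0.3, "ty": 0, "tz": 2.5, "rx": 0, "ry": 0, "rz": 0, "grip": 0},
    {"tx": 0.2, "ty": 0, "tz": 2.5, "rx": 0, "ry": 0, "rz": 0, "grip": 0},
    {"tx": 0, "ty": 0, "tz": 2, "rx": 0, "ry": 0, "rz": 0, "grip": 0}
  ]
}}

```text
t: 14.25
eef_pos: [472.5, 29.1, 113.4]
tcp_rot: [-1.571, -0.0, 0.0]
ft_force: [0.7, 1.0, -2.0]
opening: 0.553
```

{"fn": "move_arm", "kwargs": {
  "rows": [
    {"tx": 0, "ty": 0, "tz": 1.2, "rx": 0, "ry": 0, "rz": 0, "grip": 0},
    {"tx": 0, "ty": 0, "tz": 0, "rx": 0, "ry": 0, "rz": 0, "grip": 0},
    {"tx": 0, "ty": 0, "tz": 0, "rx": 0, "ry": 0, "rz": 0, "grip": 0},
    {"tx": 0, "ty": 0, "tz": 0, "rx": 0, "ry": 0, "rz": 0, "grip": 0}
  ]
}}

```text
t: 14.58
eef_pos: [472.5, 39.1, 113.1]
tcp_rot: [-1.571, -0.0, -0.0]
ft_force: [0.5, 0.3, -2.4]
opening: 0.553
```

```bash
python3 look.py w4 472.8 114 8 disc
```

```text
tcp [472.5  39.1 113.1] t 14.58 open 0.553
pred px 318 107
encl 472.9 113.1 dia 79.4 px span [270  61] [366 155]
fit [472.8 113.1] dia 78.4
```

View pics/w4.png

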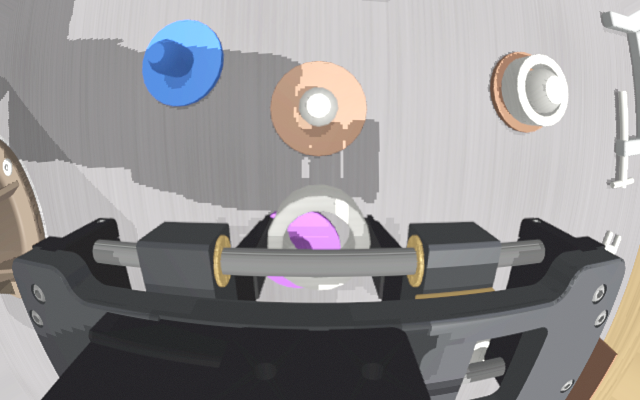

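Axle_l is at (318,108), bright steel on a brown disc, measured (472.9, 113.1). The XL collar is visible on its axle at (535,90).

{"fn": "move_arm", "kwargs": {
  "rows": [
    {"tx": 0, "ty": 0, "tz": 1, "rx": 0, "ry": 0, "rz": 0, "grip": 0},
    {"tx": 0, "ty": 0, "tz": 2, "rx": 0, "ry": 0, "rz": 0, "grip": 0},
    {"tx": 0, "ty": 0, "tz": 2, "rx": 0, "ry": 0, "rz": 0, "grip": 0},
    {"tx": 0, "ty": 0, "tz": 1.3, "rx": 0, "ry": 0, "rz": 0, "grip": 0},
    {"tx": 0, "ty": 0, "tz": 1, "rx": 0, "ry": 0, "rz": 0, "grip": 0},
    {"tx": 0, "ty": 1, "tz": 0, "rx": 0, "ry": 0, "rz": 0, "grip": 0},
    {"tx": 0, "ty": 1.3, "tz": 0, "rx": 0, "ry": 0, "rz": 0, "grip": 0},
    {"tx": 0, "ty": 0.4, "tz": 0, "rx": 0, "ry": 0, "rz": 0, "grip": 0},
    {"tx": 0, "ty": 0, "tz": 0, "rx": 0, "ry": 0, "rz": 0, "grip": 0},
    {"tx": 0, "ty": 0, "tz": 0, "rx": 0, "ry": 0, "rz": 0, "grip": 0}
  ]
}}

```text
t: 15.47
eef_pos: [472.6, 112.4, 85.9]
tcp_rot: [-1.571, 0.0, -0.001]
ft_force: [0.4, -0.1, -2.9]
opening: 0.552
```

{"fn": "move_arm", "kwargs": {
  "rows": [
    {"tx": 0, "ty": 0.8, "tz": 0, "rx": 0, "ry": 0, "rz": 0, "grip": 0},
    {"tx": 0, "ty": 0.8, "tz": 0, "rx": 0, "ry": 0, "rz": 0, "grip": 0},
    {"tx": 0, "ty": 0.8, "tz": 0, "rx": 0, "ry": 0, "rz": 0, "grip": 0},
    {"tx": 0, "ty": 0.8, "tz": 0, "rx": 0, "ry": 0, "rz": 0, "grip": 0},
    {"tx": 0, "ty": 0.8, "tz": 0, "rx": 0, "ry": 0, "rz": 0, "grip": 0},
    {"tx": 0, "ty": 0.7, "tz": 0, "rx": 0, "ry": 0, "rz": 0, "grip": 0},
    {"tx": 0, "ty": 0.5, "tz": 0, "rx": 0, "ry": 0, "rz": 0, "grip": 0},
    {"tx": 0, "ty": 0.2, "tz": 0, "rx": 0, "ry": 0, "rz": 0, "grip": 0},
    {"tx": 0, "ty": 0, "tz": 0, "rx": 0, "ry": 0, "rz": 0, "grip": 0},
    {"tx": 0, "ty": 0, "tz": 0, "rx": 0, "ry": 0, "rz": 0, "grip": 0}
  ]
}}

```text
t: 16.3
eef_pos: [472.6, 112.6, 31.9]
tcp_rot: [-1.571, -0.0, 0.0]
ft_force: [0.9, -0.1, -3.0]
opening: 0.555
```

{"fn": "move_arm", "kwargs": {
  "rows": [
    {"tx": 0, "ty": 0.1, "tz": 0, "rx": 0, "ry": 0, "rz": 0, "grip": 0},
    {"tx": 0, "ty": 0, "tz": 0, "rx": 0, "ry": 0, "rz": 0, "grip": 0},
    {"tx": 0, "ty": 0, "tz": 0, "rx": 0, "ry": 0, "rz": 0, "grip": 90},
    {"tx": 0, "ty": 0, "tz": 0, "rx": 0, "ry": 0, "rz": 0, "grip": 90},
    {"tx": 0, "ty": 0, "tz": 0, "rx": 0, "ry": 0, "rz": 0, "grip": 90},
    {"tx": 0, "ty": 0, "tz": 0, "rx": 0, "ry": 0, "rz": 0, "grip": 90},
    {"tx": 0, "ty": 0, "tz": 0, "rx": 0, "ry": 0, "rz": 0, "grip": 90},
    {"tx": 0, "ty": 0, "tz": 0, "rx": 0, "ry": 0, "rz": 0, "grip": 90}
  ]
}}

```text
t: 16.97
eef_pos: [472.6, 112.6, 30.9]
tcp_rot: [-1.571, -0.0, 0.0]
ft_force: [0.7, 0.7, -0.2]
opening: 0.882
```

{"fn": "move_arm", "kwargs": {
  "rows": [
    {"tx": 0, "ty": -1, "tz": 0, "rx": 0, "ry": 0, "rz": 0, "grip": 90},
    {"tx": 0, "ty": -2, "tz": 0, "rx": 0, "ry": 0, "rz": 0, "grip": 90},
    {"tx": 0, "ty": -3, "tz": 0, "rx": 0, "ry": 0, "rz": 0, "grip": 90},
    {"tx": 0, "ty": -3, "tz": 0, "rx": 0, "ry": 0, "rz": 0, "grip": 90},
    {"tx": 0.5, "ty": -1, "tz": -1, "rx": 0, "ry": 0, "rz": 0, "grip": 90},
    {"tx": 1.5, "ty": 0, "tz": -2.5, "rx": 0, "ry": 0, "rz": 0, "grip": 90},
    {"tx": 1.5, "ty": 0, "tz": -2.5, "rx": 0, "ry": 0, "rz": 0, "grip": 90},
    {"tx": 1.5, "ty": 0, "tz": -2.5, "rx": 0, "ry": 0, "rz": 0, "grip": 90},
    {"tx": 1.5, "ty": 0, "tz": -2.5, "rx": 0, "ry": 0, "rz": 0, "grip": 90},
    {"tx": 1.5, "ty": 0, "tz": -2.5, "rx": 0, "ry": 0, "rz": 0, "grip": 90}
  ]
}}

```text
t: 17.8
eef_pos: [553.0, -23.7, 131.7]
tcp_rot: [-1.571, -0.0, 0.0]
ft_force: [0.2, -0.3, -0.1]
opening: 0.9
```

{"fn": "move_arm", "kwargs": {
  "rows": [
    {"tx": 1.5, "ty": 0, "tz": -2.5, "rx": 0, "ry": 0, "rz": 0, "grip": 90},
    {"tx": 1.5, "ty": 0, "tz": -2.5, "rx": 0, "ry": 0, "rz": 0, "grip": 90},
    {"tx": 1.5, "ty": 0, "tz": -2.5, "rx": 0, "ry": 0, "rz": 0, "grip": 90},
    {"tx": 1.5, "ty": 0, "tz": -2.5, "rx": 0, "ry": 0, "rz": 0, "grip": 90},
    {"tx": 1.5, "ty": 0, "tz": -2.5, "rx": 0, "ry": 0, "rz": 0, "grip": 90},
    {"tx": 1.5, "ty": 0, "tz": -2.5, "rx": 0, "ry": 0, "rz": 0, "grip": 90},
    {"tx": 1.3, "ty": 0, "tz": -2, "rx": 0, "ry": 0, "rz": 0, "grip": 90},
    {"tx": 0, "ty": 0, "tz": -2, "rx": 0, "ry": 0, "rz": 0, "grip": 90},
    {"tx": 0, "ty": 0, "tz": 0, "rx": 0, "ry": 0, "rz": 0, "grip": 90},
    {"tx": 0, "ty": 0, "tz": 0, "rx": 0, "ry": 0, "rz": 0, "grip": 90}
  ]
}}

```text
t: 18.63
eef_pos: [655.1, -213.1, 131.1]
tcp_rot: [-1.571, 0.0, -0.001]
ft_force: [-0.7, 1.2, -0.6]
opening: 0.899
```

```bash
python3 look.py w5 656 -143.3 28 ring; python3 - <<'E'
from cell import env
import cv2
p,d=env.read_camera('scene');cv2.imwrite('pics/s5.png',cv2.resize(p[140:320,180:500],None,fx=2.5,fy=2.5,interpolation=cv2.INTER_CUBIC))
E
```

```text
tcp [ 655.1 -213.1  131.1] t 18.63 open 0.899
pred px 319 113
encl 655.4 -142.6 dia 65.9 px span [292  72] [358 152]
fit [ 658.5 -141.7] dia 55.1
```

View pics/w5.png

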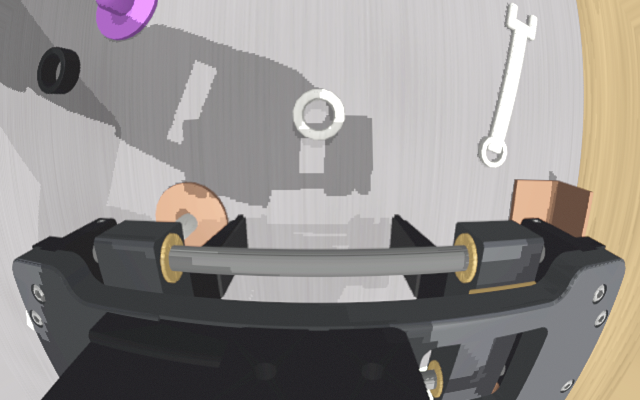

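View pics/s5.png

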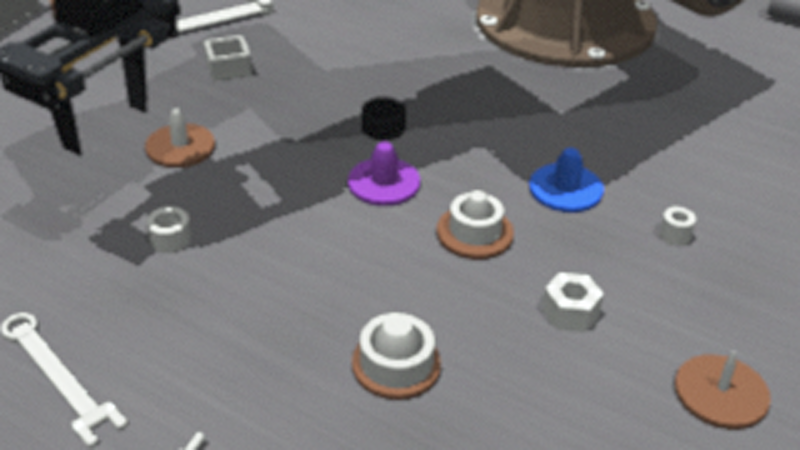

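The L collar is seated at (476,215). The M collar is at (319,114) in the wrist view, matching the prediction.

{"fn": "move_arm", "kwargs": {
  "rows": [
    {"tx": 0.1, "ty": 0, "tz": 1, "rx": 0, "ry": 0, "rz": 0, "grip": 90},
    {"tx": 0, "ty": 0, "tz": 2, "rx": 0, "ry": 0, "rz": 0, "grip": 90},
    {"tx": 0, "ty": 0, "tz": 2, "rx": 0, "ry": 0, "rz": 0, "grip": 90},
    {"tx": 0, "ty": 1, "tz": 1.4, "rx": 0, "ry": 0, "rz": 0, "grip": 90},
    {"tx": 0, "ty": 2, "tz": 0.5, "rx": 0, "ry": 0, "rz": 0, "grip": 90},
    {"tx": 0, "ty": 2, "tz": 0, "rx": 0, "ry": 0, "rz": 0, "grip": 90},
    {"tx": 0, "ty": 1, "tz": 0, "rx": 0, "ry": 0, "rz": 0, "grip": 90},
    {"tx": 0, "ty": 0, "tz": 0, "rx": 0, "ry": 0, "rz": 0, "grip": 90},
    {"tx": 0, "ty": 0, "tz": 0, "rx": 0, "ry": 0, "rz": 0, "grip": 90}
  ]
}}

```text
t: 19.48
eef_pos: [656.5, -143.0, 70.5]
tcp_rot: [-1.57, 0.001, 0.0]
ft_force: [-0.4, 0.0, 0.2]
opening: 0.898
```

{"fn": "move_arm", "kwargs": {
  "rows": [
    {"tx": 0, "ty": 1.5, "tz": 0, "rx": 0, "ry": 0, "rz": 0, "grip": 90},
    {"tx": 0, "ty": 1.5, "tz": 0, "rx": 0, "ry": 0, "rz": 0, "grip": 90},
    {"tx": 0, "ty": 1, "tz": 0, "rx": 0, "ry": 0, "rz": 0, "grip": 90},
    {"tx": 0, "ty": 0.6, "tz": 0, "rx": 0, "ry": 0, "rz": 0, "grip": 90},
    {"tx": 0, "ty": 0.2, "tz": 0, "rx": 0, "ry": 0, "rz": 0, "grip": 90},
    {"tx": 0, "ty": 0, "tz": 0, "rx": 0, "ry": 0, "rz": 0, "grip": 90},
    {"tx": 0, "ty": 0, "tz": 0, "rx": 0, "ry": 0, "rz": 0, "grip": 90}
  ]
}}

```text
t: 20.07
eef_pos: [656.9, -143.6, 23.5]
tcp_rot: [-1.571, -0.001, -0.0]
ft_force: [0.9, -0.3, 0.5]
opening: 0.902
```

{"fn": "move_arm", "kwargs": {
  "rows": [
    {"tx": 0, "ty": 0, "tz": 0, "rx": 0, "ry": 0, "rz": 0, "grip": 0},
    {"tx": 0, "ty": 0, "tz": 0, "rx": 0, "ry": 0, "rz": 0, "grip": 0},
    {"tx": 0, "ty": 0, "tz": 0, "rx": 0, "ry": 0, "rz": 0, "grip": 0},
    {"tx": 0, "ty": 0, "tz": 0, "rx": 0, "ry": 0, "rz": 0, "grip": 0},
    {"tx": 0, "ty": 0, "tz": 0, "rx": 0, "ry": 0, "rz": 0, "grip": 0},
    {"tx": 0, "ty": 0, "tz": 0, "rx": 0, "ry": 0, "rz": 0, "grip": 0},
    {"tx": 0, "ty": 0, "tz": 0, "rx": 0, "ry": 0, "rz": 0, "grip": 0},
    {"tx": 0, "ty": 0, "tz": 0, "rx": 0, "ry": 0, "rz": 0, "grip": 0},
    {"tx": 0, "ty": 0, "tz": 0, "rx": 0, "ry": 0, "rz": 0, "grip": 0}
  ]
}}

```text
t: 20.82
eef_pos: [656.5, -143.4, 22.8]
tcp_rot: [-1.571, 0.0, -0.0]
ft_force: [0.4, 0.9, 1.2]
opening: 0.448
```

{"fn": "move_arm", "kwargs": {
  "rows": [
    {"tx": 0, "ty": -1, "tz": 0, "rx": 0, "ry": 0, "rz": 0, "grip": 0},
    {"tx": 0, "ty": -2, "tz": 0, "rx": 0, "ry": 0, "rz": 0, "grip": 0},
    {"tx": 0, "ty": -3, "tz": 0, "rx": 0, "ry": 0, "rz": 0, "grip": 0},
    {"tx": -1, "ty": -3, "tz": -1, "rx": 0, "ry": 0, "rz": 0, "grip": 0},
    {"tx": -1.5, "ty": 0, "tz": -2, "rx": 0, "ry": 0, "rz": 0, "grip": 0},
    {"tx": -1.5, "ty": 0, "tz": -2, "rx": 0, "ry": 0, "rz": 0, "grip": 0},
    {"tx": -1.5, "ty": 0, "tz": -2, "rx": 0, "ry": 0, "rz": 0, "grip": 0},
    {"tx": -1.5, "ty": 0, "tz": -2, "rx": 0, "ry": 0, "rz": 0, "grip": 0},
    {"tx": -1.5, "ty": 0, "tz": -2, "rx": 0, "ry": 0, "rz": 0, "grip": 0},
    {"tx": -1.5, "ty": 0, "tz": -2, "rx": 0, "ry": 0, "rz": 0, "grip": 0}
  ]
}}

```text
t: 21.65
eef_pos: [555.7, -274.2, 113.4]
tcp_rot: [-1.571, -0.0, 0.0]
ft_force: [0.7, -0.0, -1.5]
opening: 0.449
```

{"fn": "move_arm", "kwargs": {
  "rows": [
    {"tx": -1.5, "ty": 0, "tz": -2, "rx": 0, "ry": 0, "rz": 0, "grip": 0},
    {"tx": -1, "ty": 0, "tz": -1.5, "rx": 0, "ry": 0, "rz": 0, "grip": 0},
    {"tx": -0.5, "ty": 0, "tz": -0.7, "rx": 0, "ry": 0, "rz": 0, "grip": 0},
    {"tx": 0, "ty": 0, "tz": 0, "rx": 0, "ry": 0, "rz": 0, "grip": 0},
    {"tx": 0, "ty": 0, "tz": 0, "rx": 0, "ry": 0, "rz": 0, "grip": 0},
    {"tx": 0, "ty": 0, "tz": 0, "rx": 0, "ry": 0, "rz": 0, "grip": 0}
  ]
}}

```text
t: 22.15
eef_pos: [527.1, -314.6, 112.9]
tcp_rot: [-1.571, -0.0, 0.001]
ft_force: [0.4, -0.4, -1.6]
opening: 0.449
```

```bash
python3 look.py w6 527 -243 8 disc
```

```text
tcp [ 527.1 -314.6  112.9] t 22.15 open 0.449
pred px 318 111
encl 526.8 -244.5 dia 79.6 px span [270  65] [365 160]
fit [ 526.7 -244.5] dia 78.4
```

View pics/w6.png

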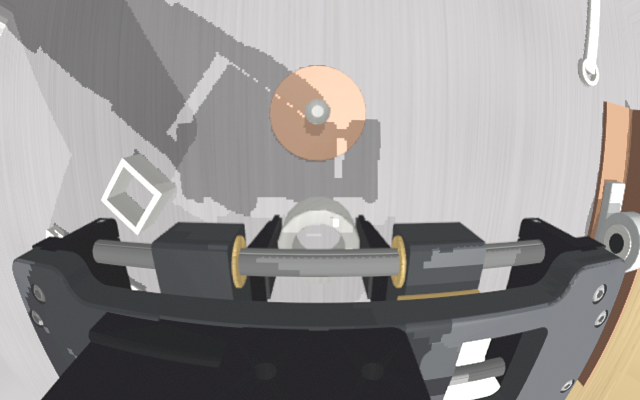

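{"fn": "move_arm", "kwargs": {
  "rows": [
    {"tx": 0, "ty": 0, "tz": 1, "rx": 0, "ry": 0, "rz": 0, "grip": 0},
    {"tx": 0, "ty": 0, "tz": 2, "rx": 0, "ry": 0, "rz": 0, "grip": 0},
    {"tx": 0, "ty": 0, "tz": 2, "rx": 0, "ry": 0, "rz": 0, "grip": 0},
    {"tx": 0, "ty": 0, "tz": 1.3, "rx": 0, "ry": 0, "rz": 0, "grip": 0},
    {"tx": 0, "ty": 0, "tz": 0.7, "rx": 0, "ry": 0, "rz": 0, "grip": 0},
    {"tx": 0, "ty": 1, "tz": 0, "rx": 0, "ry": 0, "rz": 0, "grip": 0},
    {"tx": 0, "ty": 1.3, "tz": 0, "rx": 0, "ry": 0, "rz": 0, "grip": 0},
    {"tx": 0, "ty": 0.4, "tz": 0, "rx": 0, "ry": 0, "rz": 0, "grip": 0},
    {"tx": 0, "ty": 0, "tz": 0, "rx": 0, "ry": 0, "rz": 0, "grip": 0},
    {"tx": 0, "ty": 0, "tz": 0, "rx": 0, "ry": 0, "rz": 0, "grip": 0}
  ]
}}

```text
t: 23.03
eef_pos: [526.5, -245.9, 85.4]
tcp_rot: [-1.57, 0.0, -0.0]
ft_force: [-0.2, -1.1, -2.8]
opening: 0.449
```

{"fn": "move_arm", "kwargs": {
  "rows": [
    {"tx": 0, "ty": 0.8, "tz": 0, "rx": 0, "ry": 0, "rz": 0, "grip": 0},
    {"tx": 0, "ty": 0.8, "tz": 0, "rx": 0, "ry": 0, "rz": 0, "grip": 0},
    {"tx": 0, "ty": 0.8, "tz": 0, "rx": 0, "ry": 0, "rz": 0, "grip": 0},
    {"tx": 0, "ty": 0.8, "tz": 0, "rx": 0, "ry": 0, "rz": 0, "grip": 0},
    {"tx": 0, "ty": 0.8, "tz": 0, "rx": 0, "ry": 0, "rz": 0, "grip": 0},
    {"tx": 0, "ty": 0.7, "tz": 0, "rx": 0, "ry": 0, "rz": 0, "grip": 0},
    {"tx": 0, "ty": 0.5, "tz": 0, "rx": 0, "ry": 0, "rz": 0, "grip": 0},
    {"tx": 0, "ty": 0.2, "tz": 0, "rx": 0, "ry": 0, "rz": 0, "grip": 0},
    {"tx": 0, "ty": 0, "tz": 0, "rx": 0, "ry": 0, "rz": 0, "grip": 0},
    {"tx": 0, "ty": 0, "tz": 0, "rx": 0, "ry": 0, "rz": 0, "grip": 0}
  ]
}}

```text
t: 23.87
eef_pos: [526.6, -245.5, 31.9]
tcp_rot: [-1.571, -0.0, -0.0]
ft_force: [-0.4, 0.2, -2.0]
opening: 0.448
```

{"fn": "move_arm", "kwargs": {
  "rows": [
    {"tx": 0, "ty": 0.1, "tz": 0, "rx": 0, "ry": 0, "rz": 0, "grip": 0},
    {"tx": 0, "ty": 0, "tz": 0, "rx": 0, "ry": 0, "rz": 0, "grip": 0},
    {"tx": 0, "ty": 0, "tz": 0, "rx": 0, "ry": 0, "rz": 0, "grip": 80},
    {"tx": 0, "ty": 0, "tz": 0, "rx": 0, "ry": 0, "rz": 0, "grip": 80},
    {"tx": 0, "ty": 0, "tz": 0, "rx": 0, "ry": 0, "rz": 0, "grip": 80},
    {"tx": 0, "ty": 0, "tz": 0, "rx": 0, "ry": 0, "rz": 0, "grip": 80},
    {"tx": 0, "ty": 0, "tz": 0, "rx": 0, "ry": 0, "rz": 0, "grip": 80},
    {"tx": 0, "ty": 0, "tz": 0, "rx": 0, "ry": 0, "rz": 0, "grip": 80}
  ]
}}

```text
t: 24.53
eef_pos: [526.6, -245.5, 30.9]
tcp_rot: [-1.571, -0.0, 0.0]
ft_force: [-0.4, 0.1, -0.0]
opening: 0.778
```

{"fn": "move_arm", "kwargs": {
  "rows": [
    {"tx": 0, "ty": -1, "tz": 0, "rx": 0, "ry": 0, "rz": 0, "grip": 80},
    {"tx": 0, "ty": -2, "tz": 0, "rx": 0, "ry": 0, "rz": 0, "grip": 80},
    {"tx": 0, "ty": -3, "tz": 0, "rx": 0, "ry": 0, "rz": 0, "grip": 80},
    {"tx": 0, "ty": -3, "tz": 0, "rx": 0, "ry": 0, "rz": 0, "grip": 80},
    {"tx": 0, "ty": -1, "tz": 1, "rx": 0, "ry": 0, "rz": 0, "grip": 80},
    {"tx": 0, "ty": 0, "tz": 3, "rx": 0, "ry": 0, "rz": 0, "grip": 80},
    {"tx": 0, "ty": 0, "tz": 3.5, "rx": 0, "ry": 0, "rz": 0, "grip": 80},
    {"tx": 0, "ty": 0, "tz": 3.5, "rx": 0, "ry": 0, "rz": 0, "grip": 80},
    {"tx": 0, "ty": 0, "tz": 3.5, "rx": 0, "ry": 0, "rz": 0, "grip": 80},
    {"tx": 0, "ty": 0, "tz": 3.5, "rx": 0, "ry": 0, "rz": 0, "grip": 80}
  ]
}}

```text
t: 25.37
eef_pos: [526.0, -63.6, 131.1]
tcp_rot: [-1.571, -0.0, -0.0]
ft_force: [0.6, -0.5, 0.2]
opening: 0.801
```

{"fn": "move_arm", "kwargs": {
  "rows": [
    {"tx": 0, "ty": 0, "tz": 3.5, "rx": 0, "ry": 0, "rz": 0, "grip": 80},
    {"tx": 0, "ty": 0, "tz": 3.5, "rx": 0, "ry": 0, "rz": 0, "grip": 80},
    {"tx": 0, "ty": 0, "tz": 3.5, "rx": 0, "ry": 0, "rz": 0, "grip": 80},
    {"tx": 0, "ty": 0, "tz": 3.5, "rx": 0, "ry": 0, "rz": 0, "grip": 80},
    {"tx": -1, "ty": 0, "tz": 2, "rx": 0, "ry": 0, "rz": 0, "grip": 80},
    {"tx": -2, "ty": 0, "tz": 2, "rx": 0, "ry": 0, "rz": 0, "grip": 80},
    {"tx": -2, "ty": 0, "tz": 2, "rx": 0, "ry": 0, "rz": 0, "grip": 80},
    {"tx": -2, "ty": 0, "tz": 2, "rx": 0, "ry": 0, "rz": 0, "grip": 80},
    {"tx": -2, "ty": 0, "tz": 2, "rx": 0, "ry": 0, "rz": 0, "grip": 80},
    {"tx": -2, "ty": 0, "tz": 2, "rx": 0, "ry": 0, "rz": 0, "grip": 80}
  ]
}}

```text
t: 26.2
eef_pos: [415.1, 195.5, 131.0]
tcp_rot: [-1.571, -0.0, -0.0]
ft_force: [0.2, 0.8, -0.5]
opening: 0.801
```

{"fn": "move_arm", "kwargs": {
  "rows": [
    {"tx": -2, "ty": 0, "tz": 1, "rx": 0, "ry": 0, "rz": 0, "grip": 80},
    {"tx": -2, "ty": 0, "tz": 1, "rx": 0, "ry": 0, "rz": 0, "grip": 80},
    {"tx": -1, "ty": 0, "tz": 0.5, "rx": 0, "ry": 0, "rz": 0, "grip": 80},
    {"tx": -0.5, "ty": 0, "tz": 0, "rx": 0, "ry": 0, "rz": 0, "grip": 80},
    {"tx": 0, "ty": 0, "tz": 0, "rx": 0, "ry": 0, "rz": 0, "grip": 80},
    {"tx": 0, "ty": 0, "tz": 0, "rx": 0, "ry": 0, "rz": 0, "grip": 80},
    {"tx": 0, "ty": 0, "tz": 0, "rx": 0, "ry": 0, "rz": 0, "grip": 80}
  ]
}}

```text
t: 26.78
eef_pos: [362.5, 219.3, 130.9]
tcp_rot: [-1.571, -0.001, -0.001]
ft_force: [0.7, 0.3, 0.0]
opening: 0.797
```

```bash
python3 look.py w7 359.6 288.2 28 ring
```

```text
tcp [362.5 219.3 130.9] t 26.78 open 0.797
pred px 314 114
encl 361.6 297.0 dia 62.9 px span [279  73] [354 134]
fit [361.6 298.3] dia 51.3
```

View pics/w7.png

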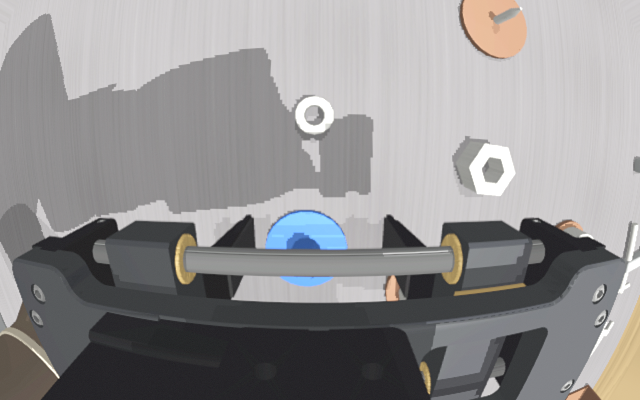

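The S collar is at (314,115), 1 px from the prediction.

{"fn": "move_arm", "kwargs": {
  "rows": [
    {"tx": -0.3, "ty": 0, "tz": 1, "rx": 0, "ry": 0, "rz": 0, "grip": 80},
    {"tx": 0, "ty": 0, "tz": 2, "rx": 0, "ry": 0, "rz": 0, "grip": 80},
    {"tx": 0, "ty": 0, "tz": 2, "rx": 0, "ry": 0, "rz": 0, "grip": 80},
    {"tx": 0, "ty": 1, "tz": 1.3, "rx": 0, "ry": 0, "rz": 0, "grip": 80},
    {"tx": 0, "ty": 2, "tz": 0.5, "rx": 0, "ry": 0, "rz": 0, "grip": 80},
    {"tx": 0, "ty": 2, "tz": 0, "rx": 0, "ry": 0, "rz": 0, "grip": 80},
    {"tx": 0, "ty": 1, "tz": 0, "rx": 0, "ry": 0, "rz": 0, "grip": 80},
    {"tx": 0, "ty": 0, "tz": 0, "rx": 0, "ry": 0, "rz": 0, "grip": 80},
    {"tx": 0, "ty": 0, "tz": 0, "rx": 0, "ry": 0, "rz": 0, "grip": 80}
  ]
}}

```text
t: 27.58
eef_pos: [358.5, 287.8, 70.5]
tcp_rot: [-1.571, 0.001, -0.0]
ft_force: [0.5, 0.0, 0.7]
opening: 0.802
```

{"fn": "move_arm", "kwargs": {
  "rows": [
    {"tx": 0, "ty": 1.5, "tz": 0, "rx": 0, "ry": 0, "rz": 0, "grip": 80},
    {"tx": 0, "ty": 1.5, "tz": 0, "rx": 0, "ry": 0, "rz": 0, "grip": 80},
    {"tx": 0, "ty": 1, "tz": 0, "rx": 0, "ry": 0, "rz": 0, "grip": 80},
    {"tx": 0, "ty": 0.6, "tz": 0, "rx": 0, "ry": 0, "rz": 0, "grip": 80},
    {"tx": 0, "ty": 0.2, "tz": 0, "rx": 0, "ry": 0, "rz": 0, "grip": 80},
    {"tx": 0, "ty": 0, "tz": 0, "rx": 0, "ry": 0, "rz": 0, "grip": 80},
    {"tx": 0, "ty": 0, "tz": 0, "rx": 0, "ry": 0, "rz": 0, "grip": 80}
  ]
}}

```text
t: 28.17
eef_pos: [358.8, 287.7, 23.4]
tcp_rot: [-1.57, -0.001, -0.0]
ft_force: [-0.1, -0.5, -0.3]
opening: 0.803
```

{"fn": "move_arm", "kwargs": {
  "rows": [
    {"tx": 0, "ty": 0, "tz": 0, "rx": 0, "ry": 0, "rz": 0, "grip": 0},
    {"tx": 0, "ty": 0, "tz": 0, "rx": 0, "ry": 0, "rz": 0, "grip": 0},
    {"tx": 0, "ty": 0, "tz": 0, "rx": 0, "ry": 0, "rz": 0, "grip": 0},
    {"tx": 0, "ty": 0, "tz": 0, "rx": 0, "ry": 0, "rz": 0, "grip": 0},
    {"tx": 0, "ty": 0, "tz": 0, "rx": 0, "ry": 0, "rz": 0, "grip": 0},
    {"tx": 0, "ty": 0, "tz": 0, "rx": 0, "ry": 0, "rz": 0, "grip": 0},
    {"tx": 0, "ty": 0, "tz": 0, "rx": 0, "ry": 0, "rz": 0, "grip": 0},
    {"tx": 0, "ty": 0, "tz": 0, "rx": 0, "ry": 0, "rz": 0, "grip": 0},
    {"tx": 0, "ty": 0, "tz": 0, "rx": 0, "ry": 0, "rz": 0, "grip": 0}
  ]
}}

```text
t: 28.92
eef_pos: [358.6, 287.6, 22.8]
tcp_rot: [-1.571, -0.0, 0.0]
ft_force: [0.7, 1.0, 0.4]
opening: 0.331
```

{"fn": "move_arm", "kwargs": {
  "rows": [
    {"tx": 0, "ty": -1, "tz": 0, "rx": 0, "ry": 0, "rz": 0, "grip": 0},
    {"tx": 0, "ty": -2, "tz": 0, "rx": 0, "ry": 0, "rz": 0, "grip": 0},
    {"tx": 0, "ty": -3, "tz": 0, "rx": 0, "ry": 0, "rz": 0, "grip": 0},
    {"tx": 1, "ty": -3, "tz": 0, "rx": 0, "ry": 0, "rz": 0, "grip": 0},
    {"tx": 2, "ty": 0, "tz": 0.5, "rx": 0, "ry": 0, "rz": 0, "grip": 0},
    {"tx": 3, "ty": 0, "tz": 0.5, "rx": 0, "ry": 0, "rz": 0, "grip": 0},
    {"tx": 3, "ty": 0, "tz": 0.5, "rx": 0, "ry": 0, "rz": 0, "grip": 0},
    {"tx": 3, "ty": 0, "tz": 0.5, "rx": 0, "ry": 0, "rz": 0, "grip": 0},
    {"tx": 3, "ty": 0, "tz": 0.5, "rx": 0, "ry": 0, "rz": 0, "grip": 0},
    {"tx": 2, "ty": 0, "tz": 0.5, "rx": 0, "ry": 0, "rz": 0, "grip": 0}
  ]
}}

```text
t: 29.75
eef_pos: [530.9, 317.5, 112.6]
tcp_rot: [-1.571, -0.001, -0.001]
ft_force: [-0.7, -0.6, -1.5]
opening: 0.337
```

{"fn": "move_arm", "kwargs": {
  "rows": [
    {"tx": 1.2, "ty": 0, "tz": 0.3, "rx": 0, "ry": 0, "rz": 0, "grip": 0},
    {"tx": 0, "ty": 0, "tz": 0, "rx": 0, "ry": 0, "rz": 0, "grip": 0},
    {"tx": 0, "ty": 0, "tz": 0, "rx": 0, "ry": 0, "rz": 0, "grip": 0},
    {"tx": 0, "ty": 0, "tz": 0, "rx": 0, "ry": 0, "rz": 0, "grip": 0},
    {"tx": 0, "ty": 0, "tz": 0, "rx": 0, "ry": 0, "rz": 0, "grip": 0}
  ]
}}

```text
t: 30.17
eef_pos: [539.5, 320.4, 112.8]
tcp_rot: [-1.571, 0.001, 0.0]
ft_force: [0.8, -0.7, -1.1]
opening: 0.333
```

```bash
python3 look.py w8 541.5 395.5 8 disc
```

```text
tcp [539.5 320.4 112.8] t 30.17 open 0.333
pred px 320 106
encl 541.4 395.0 dia 79.9 px span [272  60] [368 154]
fit [541.3 395.2] dia 78.4
```

View pics/w8.png

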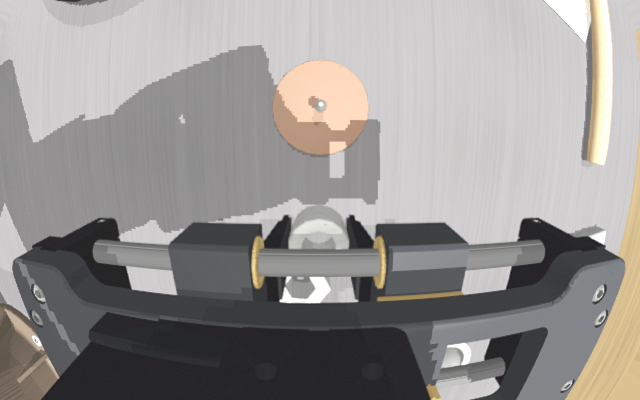

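{"fn": "move_arm", "kwargs": {
  "rows": [
    {"tx": 0.2, "ty": 0, "tz": 1, "rx": 0, "ry": 0, "rz": 0, "grip": 0},
    {"tx": 0, "ty": 0, "tz": 2, "rx": 0, "ry": 0, "rz": 0, "grip": 0},
    {"tx": 0, "ty": 0, "tz": 2, "rx": 0, "ry": 0, "rz": 0, "grip": 0},
    {"tx": 0, "ty": 0, "tz": 1.5, "rx": 0, "ry": 0, "rz": 0, "grip": 0},
    {"tx": 0, "ty": 0, "tz": 1, "rx": 0, "ry": 0, "rz": 0, "grip": 0},
    {"tx": 0, "ty": 1, "tz": 0, "rx": 0, "ry": 0, "rz": 0, "grip": 0},
    {"tx": 0, "ty": 1.3, "tz": 0, "rx": 0, "ry": 0, "rz": 0, "grip": 0},
    {"tx": 0, "ty": 0.4, "tz": 0, "rx": 0, "ry": 0, "rz": 0, "grip": 0},
    {"tx": 0, "ty": 0, "tz": 0, "rx": 0, "ry": 0, "rz": 0, "grip": 0},
    {"tx": 0, "ty": 0, "tz": 0, "rx": 0, "ry": 0, "rz": 0, "grip": 0}
  ]
}}

```text
t: 31.05
eef_pos: [542.5, 394.7, 85.1]
tcp_rot: [-1.571, 0.001, -0.001]
ft_force: [0.2, -1.2, -1.3]
opening: 0.337
```

{"fn": "move_arm", "kwargs": {
  "rows": [
    {"tx": -0.1, "ty": 0.8, "tz": 0, "rx": 0, "ry": 0, "rz": 0, "grip": 0},
    {"tx": 0, "ty": 0.8, "tz": 0, "rx": 0, "ry": 0, "rz": 0, "grip": 0},
    {"tx": 0, "ty": 0.8, "tz": 0, "rx": 0, "ry": 0, "rz": 0, "grip": 0},
    {"tx": 0, "ty": 0.8, "tz": 0, "rx": 0, "ry": 0, "rz": 0, "grip": 0},
    {"tx": 0, "ty": 0.8, "tz": 0, "rx": 0, "ry": 0, "rz": 0, "grip": 0},
    {"tx": 0, "ty": 0.7, "tz": 0, "rx": 0, "ry": 0, "rz": 0, "grip": 0},
    {"tx": 0, "ty": 0.5, "tz": 0, "rx": 0, "ry": 0, "rz": 0, "grip": 0},
    {"tx": 0, "ty": 0.2, "tz": 0, "rx": 0, "ry": 0, "rz": 0, "grip": 0},
    {"tx": 0, "ty": 0, "tz": 0, "rx": 0, "ry": 0, "rz": 0, "grip": 0},
    {"tx": 0, "ty": 0, "tz": 0, "rx": 0, "ry": 0, "rz": 0, "grip": 0}
  ]
}}

```text
t: 31.88
eef_pos: [541.7, 395.6, 31.9]
tcp_rot: [-1.571, -0.0, 0.0]
ft_force: [0.3, -0.4, -1.8]
opening: 0.336
```

{"fn": "move_arm", "kwargs": {
  "rows": [
    {"tx": 0, "ty": 0.1, "tz": 0, "rx": 0, "ry": 0, "rz": 0, "grip": 0},
    {"tx": 0, "ty": 0, "tz": 0, "rx": 0, "ry": 0, "rz": 0, "grip": 0},
    {"tx": 0, "ty": 0, "tz": 0, "rx": 0, "ry": 0, "rz": 0, "grip": 70},
    {"tx": 0, "ty": 0, "tz": 0, "rx": 0, "ry": 0, "rz": 0, "grip": 70},
    {"tx": 0, "ty": 0, "tz": 0, "rx": 0, "ry": 0, "rz": 0, "grip": 70},
    {"tx": 0, "ty": 0, "tz": 0, "rx": 0, "ry": 0, "rz": 0, "grip": 70},
    {"tx": 0, "ty": 0, "tz": 0, "rx": 0, "ry": 0, "rz": 0, "grip": 70},
    {"tx": 0, "ty": 0, "tz": 0, "rx": 0, "ry": 0, "rz": 0, "grip": 70}
  ]
}}

```text
t: 32.55
eef_pos: [541.6, 395.6, 30.9]
tcp_rot: [-1.571, -0.0, -0.0]
ft_force: [-0.3, -1.0, 0.1]
opening: 0.68
```

{"fn": "move_arm", "kwargs": {
  "rows": [
    {"tx": 0, "ty": -1, "tz": 0, "rx": 0, "ry": 0, "rz": 0, "grip": 70},
    {"tx": 0, "ty": -2, "tz": 0, "rx": 0, "ry": 0, "rz": 0, "grip": 70},
    {"tx": 0, "ty": -3, "tz": 0, "rx": 0, "ry": 0, "rz": 0, "grip": 70},
    {"tx": 0, "ty": -3, "tz": 0, "rx": 0, "ry": 0, "rz": 0, "grip": 70},
    {"tx": 0, "ty": -3, "tz": 0, "rx": 0, "ry": 0, "rz": 0, "grip": 70},
    {"tx": -1, "ty": -3, "tz": 1, "rx": 0, "ry": 0, "rz": 0, "grip": 70},
    {"tx": -2, "ty": -3, "tz": 2, "rx": 0, "ry": 0, "rz": 0, "grip": 70},
    {"tx": -2, "ty": -2, "tz": 2, "rx": 0, "ry": 0, "rz": 0, "grip": 70},
    {"tx": -2, "ty": 0, "tz": 2, "rx": 0, "ry": 0, "rz": 0, "grip": 70},
    {"tx": -2, "ty": 0, "tz": 2, "rx": 0, "ry": 0, "rz": 0, "grip": 70}
  ]
}}

```text
t: 33.38
eef_pos: [450.8, 486.5, 233.6]
tcp_rot: [-1.568, -0.003, -0.0]
ft_force: [0.4, -0.9, -0.6]
opening: 0.7
```

{"fn": "move_arm", "kwargs": {
  "rows": [
    {"tx": -2, "ty": 0, "tz": 2, "rx": 0, "ry": 0, "rz": 0, "grip": 70},
    {"tx": -2, "ty": 0, "tz": 2, "rx": 0, "ry": 0, "rz": 0, "grip": 70},
    {"tx": -2, "ty": 0, "tz": 2, "rx": 0, "ry": 0, "rz": 0, "grip": 70},
    {"tx": -1, "ty": 0, "tz": 1, "rx": 0, "ry": 0, "rz": 0, "grip": 70},
    {"tx": 0, "ty": 0, "tz": 0, "rx": 0, "ry": 0, "rz": 0, "grip": 70},
    {"tx": 0, "ty": 0, "tz": 0, "rx": 0, "ry": 0, "rz": 0, "grip": 70},
    {"tx": 0, "ty": 0, "tz": 0, "rx": 0, "ry": 0, "rz": 0, "grip": 70},
    {"tx": 0, "ty": 0, "tz": 0, "rx": 0, "ry": 0, "rz": 0, "grip": 70}
  ]
}}

```text
t: 34.05
eef_pos: [382.6, 554.7, 231.0]
tcp_rot: [-1.571, -0.0, -0.001]
ft_force: [0.3, -0.4, 0.4]
opening: 0.7
```

```bash
python3 - <<'E'
from cell import env
import cv2,numpy as np
from h import *
p,d=env.read_camera('scene');cv2.imwrite('pics/s9.png',cv2.resize(p[140:320,180:500],None,fx=2.5,fy=2.5,interpolation=cv2.INTER_CUBIC))
p,d=env.read_camera('top');cv2.imwrite('pics/t9.png',cv2.resize(p[130:290,170:490],None,fx=2.5,fy=2.5,interpolation=cv2.INTER_CUBIC))
c=env.calibration('top');Rm=R.from_euler('xyz',c['rotation']).as_matrix()
for n,x,y,ro in(('xl',672.6,141.7,28.5),('l',472.9,113.1,22.7),('m',526.8,-244.5,17.5),('s',541.4,395,12.2)):
    z=[]
    for a in np.arange(0,6.28,.7):
        u,v=proj(c,[x+ro*np.cos(a),y+ro*np.sin(a),36]);u,v=round(u),round(v)
        z.append((np.array(c['eye'])+ray(c,u,v)*d[v,u])[2])
    print(n,'rim z (36 expected)',np.round(z))
print(env.state()['t'])
E
```

```text
xl rim z (36 expected) [36. 37. 38. 39. 34. 34. 33. 38. 34.]
l rim z (36 expected) [39. 32. 38. 34. 34. 36. 39. 35. 44.]
m rim z (36 expected) [36. 39. 37. 35. 35. 36. 36. 36. 35.]
s rim z (36 expected) [39. 33. 32. 36. 35. 37. 32. 32. 34.]
34.15
```

View pics/s9.png

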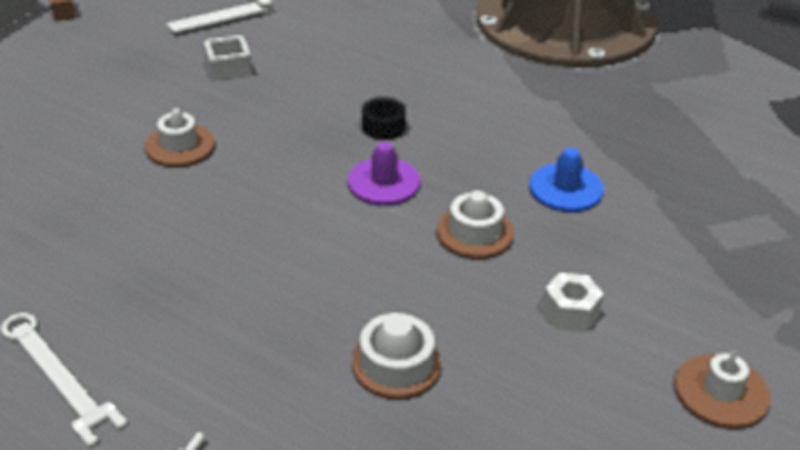

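View pics/t9.png

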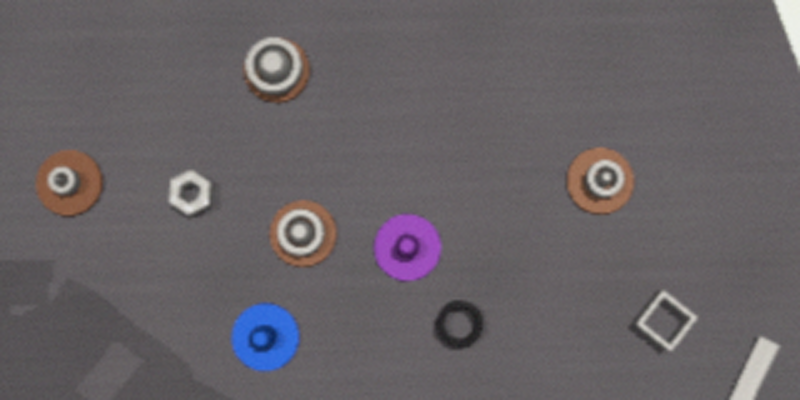

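All four collars lie flat on their own axles: XL at (274,68), L (300,232), M (603,178) and S (62,181) in the top crop. The nut, square tube, black ring and coloured axles haven't moved, so I'm handing in.

```bash
python3 -c "
from cell import env
print(env.job_done())"
```

```text
the job is handed in; nothing more can be done
None
```

All four collars are on their axles. I placed them in the order XL, L, M, S, released each one, moved the arm clear, and handed the job in at about 34 s of the 128 s allowed.

- **Final pictures:** The scene and top views show every collar sitting flat on its brown base disc. The hex nut, square tube, black ring and the blue and purple axles look undisturbed.
- **Rim heights:** Depth readings on the collar tops averaged about 36 mm, which is what 28 mm collars on 8 mm discs should give. Single readings scattered by up to about 8 mm, so this confirms the heights only roughly.
- **Forces:** The readings at the end of each move stayed under about 4 N.
- **What disagreed:** The scene and top cameras differed by 2 to 7 mm, the discs by most because the posts hid part of them. The wrist camera's automatic fits of L, M and S were thrown off by bright table, so I judged those collar centres by eye. They came within 1 to 2 pixels of the predictions.

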